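# Centre-punch the fourth hole of a mounting plate

## Task

The aluminium plate strapped to the steel bench block has three of its four corner holes drilled; the fourth is only laid out by two crossing scribed lines. Take the automatic centre punch (thick knurled barrel with a wide collar below it and a cap on top) out of the tool stand, hold it upright with its point on that crossing, within 3 mm, and press straight down until its spring trips with a snap; do not set it off anywhere else. Then stand the punch back in its hole in the tool stand, and leave the other two tools and the loose things on the table where they are.

Things in the scene. Friction and masses are not known exactly. Their poses are not given: they have to be found in the camera images.
- cross (a point): The point to be punched: crossing of two dark scribed lines (0.7 mm wide) on the plate's top face, 30 mm above the table. The lines run right across the plate through the corners of a 52 x 42 mm hole pattern; the other three corners have 8.5 mm holes, this one has none. x along the plate's long side, y along its short side, z up; the plate's centre is at x -26, y -21 mm from here.
- bench_block: Dark steel block 140 x 88 x 22 mm with the bare aluminium plate (96 x 70 x 8 mm) strapped centrally on it, top at 30 mm; all one fixed piece, at any yaw. Origin: centre of the underside; x along the long side, z up. On the middle of each short edge of the plate sits a strap clamp 18 mm wide, its screw 13.5 mm above the plate, about 34 mm from the crossing or farther.
- punch_grip (a point): Point on the axis of the automatic punch, in its knurled grip, 76 mm above the punch's point; z from point to cap. Steel, about 0.17 kg, round. From the point up: spindle 6 mm thick to 15 mm; barrel 12.4 mm thick to 45; collar 25 mm wide, 45 to 51; grip 16 mm thick, 51 to 93; cap 19.6 mm wide, 93 to 112.5. It hangs in the stand by the collar, this point 83 mm above the table.
- punch_tip (a point): The automatic punch's point (rounded, about 3 mm) on the end of its sliding spindle; it moves with the spindle, and is 76 mm below punch_grip when the spindle is out.
- punch_spindle (a joint): How far the spindle is pushed into the barrel (m): 0 out, stop at 0.0105. The force at the point rises from about 6 N at the start to about 13 N at 8 mm; there, between 8 and 9.5 mm, the punch trips and the force drops at once to 3 N. When the punch is lifted the spindle springs out and is cocked again.
- punch_hammer (a joint): How far the hidden hammer in the barrel is raised against its spring (m): it rises with the spindle from 0 to about 7 mm and at the trip flies back to 0. Hammer near 0 while the spindle is in by more than 7 mm: the punch has tripped.
- tool_stand: Fixed grey block 50 x 164 x 52 mm (its x, y, z; origin at the centre of the underside) on a foot plate 60 x 190 x 4 mm, with three vertical holes 16.5 mm wide in a row along its y at -56, 0 and +56 mm. The automatic punch, the pin punch and the scriber hang in them by their shoulders, in any order, points 7 mm or more above the table. Stand and bench block may change sides.
- stand_hole0 (a point): Mouth of the stand's hole at y = -56 mm, centre, on its top face 52 mm above the table.
- stand_hole1 (a point): Mouth of the stand's middle hole, centre, on its top face 52 mm above the table.
- stand_hole2 (a point): Mouth of the stand's hole at y = +56 mm, centre, on its top face 52 mm above the table.
- pin_punch_mid (a point): Pin punch, not to be used: plain dark one-piece tool without collar, 19 mm in diameter above the stand, its top 99 mm above the table; this point is on its axis, 77 mm above the table.
- scriber_mid (a point): Scriber, not to be used: slender aluminium handle 9.6 mm in diameter above a 24 mm flange, its top 112 mm above the table; this point is on its axis, 77 mm above the table.
- marker: Marker lying on the table, 132 mm long, 16 mm thick, loose; origin under its middle. To be left alone.
- screw_tin: Round tin, 63 mm across, 32 mm high, loose; origin under its middle. To be left alone.
- glue_tube: Small glue tube lying on the table, 91 x 34 x 14 mm, loose; origin under its middle. To be left alone.
Mind the look-alikes: they are no part of the job. Leave any blue or yellow look-alike of the part that bears punch_grip alone.

How it is judged:
By the outcome, as a careful person would: the job done as asked, in the order asked, and still so for the second after the job is handed in, with the robot touching nothing.
It also fails if it takes over 58 s, if anything falls off the work surface, if the arm or the gripper's body presses on something with over 40 N, if the wrist force passes 120 N, or if a joint passes its speed limit or range.

## Robot

A 7-joint arm with a two-finger parallel gripper is mounted at the origin on a cart in front of the work surface, level with it; the furniture and walls round the work are solid. World frame = base frame: x ahead of the robot, y to its left, z up, the work surface at z = 0. Lengths are in m, angles in rad, forces in N, time in s.
With the tool pointing down it reaches from about 0.425 to 0.925 m from the base axis. Payload 6.8 kg.
Tool frame: the origin (TCP) lies on the centre line of the jaws, within the pads' length; the fingertips stand 17 mm ahead of it and the grasp point (between the pads) lies 2 mm behind it; x points along the fingers, z is the direction in which the jaws open and shut, and the axes are right-handed (so a half turn about x gives the same grasp; the last joint's range is limited). The gripper opens to 85 mm and grips with 20 to 120 N. Pads are 22 mm wide; open, the fingers measure 114 mm over their backs; the gripper's body (76 mm by 85 mm) begins 54 mm behind the grasp point. The pads swing forward as they close: fully open they stand 13 mm farther back than shut.
Start: joints at [1.181, 0.477, 0.022, 1.555, -0.011, 1.109, -0.083], TCP at [0.188, -0.648, 0.22] pointing down, gripper open.
Joint ranges: [-2.96, 2.96], [-0.34, 2.1], [-1.41, 1.46], [0.24, 2.44], [-1.37, 4.51], [0.17, 1.92], [-2.96, 2.96]. Speed limits (rad/s): [2.39, 2.39, 3.14, 3.14, 3.14, 3.14, 3.14].

## Interface

Orientations are given as a unit quaternion [x, y, z, w].
In Python, from station import telemetry, imaging, job gives the robot as it stands.
- The arm moves only by the tool send_rows, never from a script. Its arguments are lists of equal length, an entry for each row: "fingers": the finger opening in mm, from 0 to 85.4; "travel": the shift along the world's x, y, z in mm, a list of three; "rot": the turn, a rotation vector about the world's x, y, z in degrees, a list of three. In form: {"fingers": [fingers, ...], "travel": [[x, y, z], ...], "rot": [[wx, wy, wz], ...]}. A call has 1 to 10 rows; each row is the pose to reach, as a shift and turn from the pose measured when the call began; what a row does not reach only later rows make up. A row lasts 1/10 s, in which the tool goes at most 50 mm and 8.59 degrees, less where a joint would pass 70% of its speed; a pose out of reach is approached as far as the arm can. A call with a gripper value outside its range is refused whole. The fingers move at their own pace and stop on an object; the grip force is fixed at half the most. Time passes only in rows, so rows that repeat a pose let the fingers close. It gives the time, the measured TCP pose, the force and the opening at its end, in the units of the state.
- telemetry.sense(): the state, without advancing time (a new reading comes with each control period).
- imaging.grab_frame(name): name is "scene" or "top"; returns a dict with "pixels" (400x640x3 uint8, red, green, blue), "vertical_fov" (degrees; the focal length in pixels is half the picture's height over the tangent of half this angle, whatever the lens; pixels are square), "cx", "cy" (the principal point, pixels), "dist_coeffs" ([k1, k2, p1, p2, k3] as OpenCV has them; the pictures are not rectified), "position" and "attitude" of the camera in the world. Camera axes: x right, y up, looking along -z (the intrinsics and any distortion apply to the point x, -y, -z); pixel columns grow to the right and rows downward; lengths in m; the calibration is good to about 2 mm. A picture is of the moment at which its call begins. There is no depth.
- job.close_job(): hands the job in, once; it reports no verdict.
The state is a dict: "time": time; "joint_pos": joint angles; "joint_vel": joint speeds; "tau": joint torques, N m; "ee_pos": TCP position; "eef_rot": TCP orientation; "ft_force": force on the tool from outside, world axes, zero at the start; "torque": the same for the moment, N m; "grip_width": finger opening in m.
Only numpy, scipy, OpenCV 4.12 (cv2) and the standard library are available. Lean on these libraries where they do the work, as an engineer would, in place of code of your own. Each camera call takes 0.05 s, during which the arm holds its last target.

## Working session

There is one attempt and no reset: what is moved stays moved. The work goes in short steps, Python scripts to look and compute and a tool call to move; the robot and the scene stay as the last step left them, time stands still between calls to the robot, and variables do not carry over. Pictures are saved under pics/ and viewed, and the job is handed in when it is done.

Besides the shell and the picture viewer there is one more tool, called after "Emit:" as a command line: name --argument value ..., lists and objects as JSON in quotes. send_rows: Moves the arm, as the interface text tells. Its arguments: {"type":"object","properties":{"fingers":{"type":"array"},"travel":{"type":"array"},"rot":{"type":"array"}},"required":["fingers","travel","rot"]}

```bash
ls; mkdir -p pics; cat > h.py <<'E'
import numpy as np, cv2
from scipy.spatial.transform import Rotation as R
from station import telemetry, imaging, job
def grab(n):
    f=imaging.grab_frame(n); return f
def K(f):
    h=f["pixels"].shape[0]; fl=h/2/np.tan(np.radians(f["vertical_fov"])/2)
    return np.array([[fl,0,f["cx"]],[0,fl,f["cy"]],[0,0,1.]])
def ray(f,uv):
    p=cv2.undistortPoints(np.array(uv,float).reshape(-1,1,2),K(f),np.array(f["dist_coeffs"],float)).reshape(-1,2)
    d=np.c_[p[:,0],-p[:,1],-np.ones(len(p))]
    return np.array(f["position"]),R.from_quat(f["attitude"]).apply(d)
def onz(f,uv,z):
    o,d=ray(f,uv); return o+d*((z-o[2])/d[:,2])[:,None]
def proj(f,P):
    c=R.from_quat(f["attitude"]).inv().apply(np.atleast_2d(P)-np.array(f["position"]))
    c=c*[1,-1,-1]
    return cv2.projectPoints(c.reshape(-1,1,3),np.zeros(3),np.zeros(3),K(f),np.array(f["dist_coeffs"],float))[0].reshape(-1,2)
def tri(f1,uv1,f2,uv2):
    o1,d1=ray(f1,uv1);o2,d2=ray(f2,uv2);d1=d1[0]/np.linalg.norm(d1);d2=d2[0]/np.linalg.norm(d2)
    s=np.linalg.lstsq(np.c_[d1,-d2],o2-o1,rcond=None)[0]
    a=o1+s[0]*d1;b=o2+s[1]*d2
    return (a+b)/2,np.linalg.norm(a-b)
def save(n,im): cv2.imwrite("pics/"+n+".png",im[:,:,::-1])
import pickle
E
python3 - <<'E'
from h import *
print(telemetry.sense())
for n in("scene","top"):
    f=grab(n); save(n+"0",f["pixels"]); pickle.dump(f,open(n+"0.pkl","wb"))
    print({k:v for k,v in f.items() if k!="pixels"})
E
```

```text
pics
{'time': 0.0, 'joint_pos': array([ 1.18088314,  0.47780391,  0.02236434,  1.55645424, -0.01151206,
        1.10929426, -0.08308835]), 'joint_vel': array([ 9.09897676e-04,  1.52453964e-03, -1.10852228e-03, -1.24291140e-05,
        1.30731036e-03,  1.25802612e-03, -9.45366894e-04]), 'tau': array([-2.93574494e-04, -5.96452475e+01,  1.60752553e+00, -2.81201220e+01,
        1.23534122e-02,  9.31507180e-03,  6.46067818e-06]), 'ee_pos': array([ 0.18751847, -0.64779273,  0.21932248]), 'eef_rot': array([ 0.42517149,  0.56581117, -0.42447307,  0.56472076]), 'ft_force': array([-0.22254575,  0.08125536, -0.1075409 ]), 'torque': array([-0.01662784,  0.01698679,  0.00408833]), 'grip_width': 0.0854786268404852}
{'vertical_fov': 54.92185935102197, 'cx': 313.89738352944715, 'cy': 203.50958217618359, 'dist_coeffs': array([0.00748343, 0.        , 0.        , 0.        , 0.        ]), 'position': array([-0.2173888 , -0.53823302,  0.52151006]), 'attitude': array([ 0.45668171, -0.25146587, -0.39943345,  0.75409525])}
{'vertical_fov': 45.567054459948174, 'cx': 317.4725216641164, 'cy': 201.33478293879057, 'dist_coeffs': array([-0.07051388,  0.        ,  0.        ,  0.        ,  0.        ]), 'position': array([ 0.29501654, -0.04331925,  1.2618205 ]), 'attitude': array([ 0.05774855, -0.06043861, -0.69766109,  0.71153446])}
```

View pics/scene0.png

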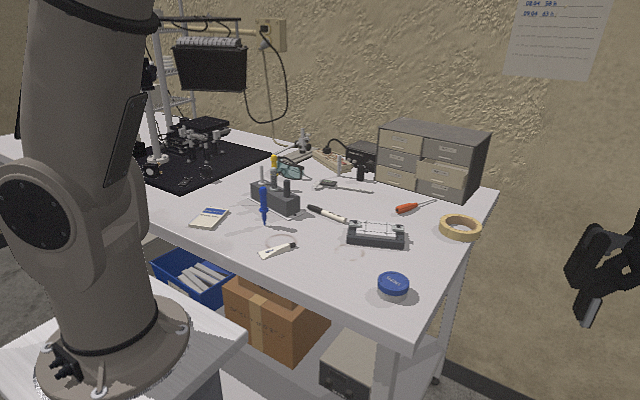

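View pics/top0.png

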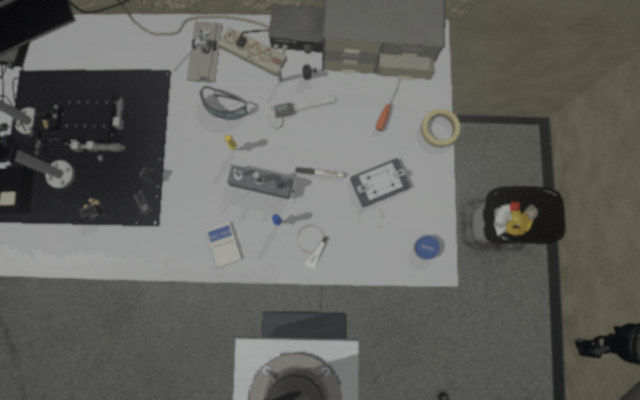

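```bash
python3 - <<'E'
from h import *
s=pickle.load(open("scene0.pkl","rb"));t=pickle.load(open("top0.pkl","rb"))
def crop(f,x,y,w,h,k,n): save(n,cv2.resize(f["pixels"][y:y+h,x:x+w],None,fx=k,fy=k,interpolation=cv2.INTER_CUBIC))
crop(s,240,140,100,90,6,"s_stand"); crop(s,335,205,90,60,8,"s_block")
crop(t,210,120,100,110,5,"t_stand"); crop(t,340,150,80,60,8,"t_block")
print(onz(t,[[263,181],[380,182],[277,219]],0.05))
E
```

```text
[[ 0.55052301  0.09671912  0.05      ]
 [ 0.55408759 -0.20778769  0.05      ]
 [ 0.4517082   0.0569585   0.05      ]]
```

View pics/s_stand.png

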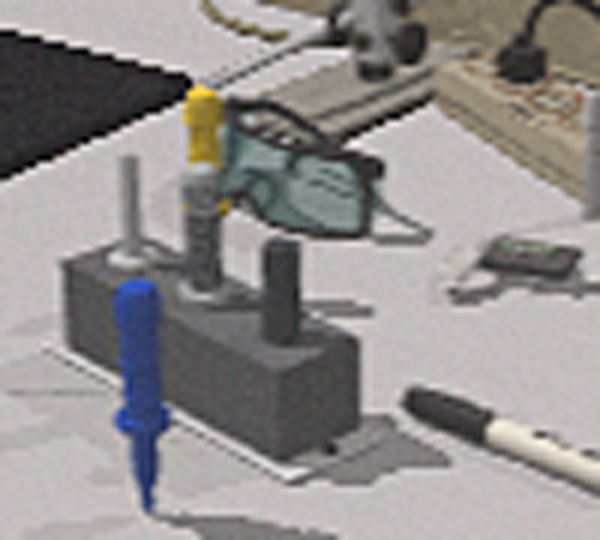

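View pics/s_block.png

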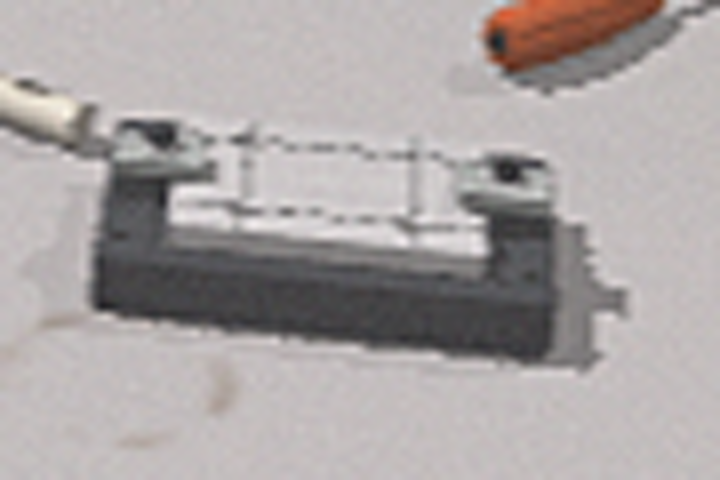

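View pics/t_stand.png

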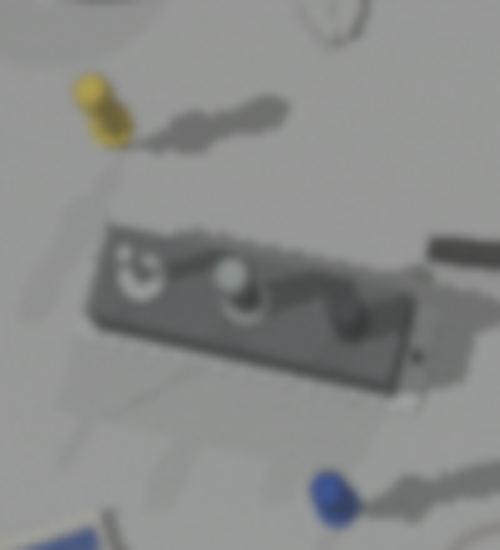

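View pics/t_block.png

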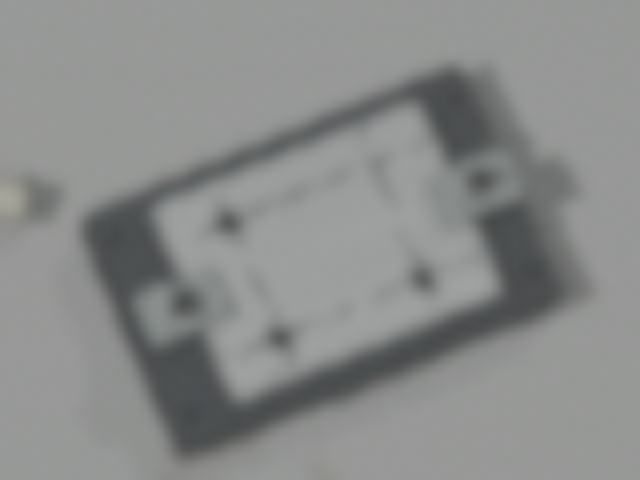

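```bash
python3 - <<'E'
from h import *
s=pickle.load(open("scene0.pkl","rb"));t=pickle.load(open("top0.pkl","rb"))
g=cv2.cvtColor(t["pixels"],cv2.COLOR_RGB2GRAY).astype(float)
hs=[]
for c in [(228,222),(282,340),(424,278)]:
    u,v=340+c[0]/8-.5,150+c[1]/8-.5
    for _ in range(5):
        U,V=np.meshgrid(np.arange(round(u)-3,round(u)+4),np.arange(round(v)-3,round(v)+4))
        w=np.clip(145-g[V,U],0,None)*(np.hypot(U-u,V-v)<3); 
        u,v=(w*U).sum()/w.sum(),(w*V).sum()/w.sum()
    hs.append((u,v))
print(hs)
P=onz(t,hs,.03);print(P, np.linalg.norm(P[0]-P[1]),np.linalg.norm(P[2]-P[1]))
c=P[0]+P[2]-P[1];print("cross",c)
print("in top crop",(proj(t,c)-[340,150]+.5)*8)
for q in [*P,c]: print("scene",proj(s,q),(proj(s,q)-[335,205]+.5)*8)
for n,p in dict(pp=[.55,.097,.1]).items(): print(n,proj(s,p),proj(t,p))
E
```

```text
[(np.float64(368.136), np.float64(177.344)), (np.float64(374.55124653739614), np.float64(191.81163434903047)), (np.float64(392.3987341772152), np.float64(184.2753164556962))]
[[ 0.57030666 -0.17901614  0.03      ]
 [ 0.53162584 -0.19600689  0.03      ]
 [ 0.5529094  -0.24340468  0.03      ]] 0.042247970034733344 0.05195710381165497
cross [ 0.59159021 -0.22641393  0.03      ]
in top crop [[371.34536031 163.18756986]]
scene [[364.9442639  222.60693915]] [[243.55411117 144.85551318]]
scene [[363.97472431 231.02208862]] [[235.79779445 212.17670895]]
scene [[385.3235418  233.10764086]] [[406.58833444 228.8611269 ]]
scene [[385.49109117 224.54962665]] [[407.9287294  160.39701316]]
pp [[274.74105423 175.32062731]] [[260.73480666 177.02780875]]
```

```bash
cat > lines.py <<'E'
from h import *
from scipy.ndimage import map_coordinates
def linefit(g,a,b,lo,hi,half=2.5):
    a,b=np.array(a,float),np.array(b,float);d=(b-a)/np.linalg.norm(b-a);n=np.array([-d[1],d[0]]);L=np.linalg.norm(b-a)
    pts=[]
    for tt in np.arange(lo*L,hi*L,.25):
        o=np.arange(-half,half+.01,.1);q=a+tt*d+o[:,None]*n
        p=map_coordinates(g,[q[:,1],q[:,0]],order=3)
        base=np.percentile(p,75); w=np.clip(base-p,0,None)
        if base-p.min()<4: continue
        i=p.argmin(); w=w*(abs(o-o[i])<1); pts.append(q[0]+n*( (w*o).sum()/w.sum()+half))
    pts=np.array(pts);v=cv2.fitLine(pts.astype(np.float32),cv2.DIST_HUBER,0,.01,.01).ravel()
    r=(pts-v[2:])@np.array([-v[1],v[0]])
    return v,len(pts),r.std()
def inter(a,b):
    s=np.linalg.solve(np.c_[a[:2],-b[:2]],b[2:]-a[2:]);return a[2:]+s[0]*a[:2]
E
python3 - <<'E'
from lines import *
s=pickle.load(open("scene0.pkl","rb"));t=pickle.load(open("top0.pkl","rb"))
for n,f,(x,y),c in (("top",t,(340,150),[(228,222),(282,340),(424,278),(375,166)]),("scene",s,(335,205),[(245,142),(238,212),(412,228),(410,152)])):
    g=cv2.cvtColor(f["pixels"],cv2.COLOR_RGB2GRAY).astype(float)
    p=[(x+u/8-.5+.0625,y+v/8-.5+.0625) for u,v in c]
    A=linefit(g,p[0],p[3],.22,.95 if n=="scene" else 1.2);B=linefit(g,p[2],p[3],.25,1.25)
    C=linefit(g,p[0],p[1],.25,.75);D=linefit(g,p[1],p[2],.2,.8)
    print(n,A[1:],B[1:],C[1:],D[1:])
    xs=[inter(A[0],C[0]),inter(C[0],D[0]),inter(B[0],D[0]),inter(A[0],B[0])]
    W=onz(f,xs,.03);print(np.array(xs).round(2));print(W.round(4)); print([round(1e3*np.linalg.norm(W[i]-W[i-1]),1) for i in range(4)])
    im=cv2.resize(f["pixels"][y:y+60,x:x+90],None,fx=8,fy=8,interpolation=cv2.INTER_CUBIC)
    for q in xs: cv2.circle(im,tuple(int(round((a-b+.5)*8)) for a,b in zip(q,(x,y))),3,(255,0,0),1)
    save("lines_"+n,im)
E
```

```text
top (68, np.float64(0.19921124085838227)) (45, np.float64(0.193585908453164)) (24, np.float64(0.036953078855191765)) (36, np.float64(0.21689263123747143))
[[367.28 177.48]
 [375.43 191.24]
 [392.17 184.39]
 [386.46 169.88]]
[[ 0.5699 -0.1767  0.03  ]
 [ 0.5332 -0.1983  0.03  ]
 [ 0.5526 -0.2428  0.03  ]
 [ 0.5917 -0.2279  0.03  ]]
[np.float64(55.6), np.float64(42.6), np.float64(48.5), np.float64(41.8)]
scene (61, np.float64(0.23782721484394198)) (39, np.float64(0.15185984649095813)) (18, np.float64(0.04486240340298647)) (53, np.float64(1.5461822297172374))
[[365.21 222.27]
 [365.49 233.91]
 [386.22 231.99]
 [386.28 224.18]]
[[ 0.5723 -0.1788  0.03  ]
 [ 0.5216 -0.2052  0.03  ]
 [ 0.559  -0.243   0.03  ]
 [ 0.5945 -0.2273  0.03  ]]
[np.float64(53.4), np.float64(57.2), np.float64(53.2), np.float64(38.8)]
```

View pics/lines_top.png

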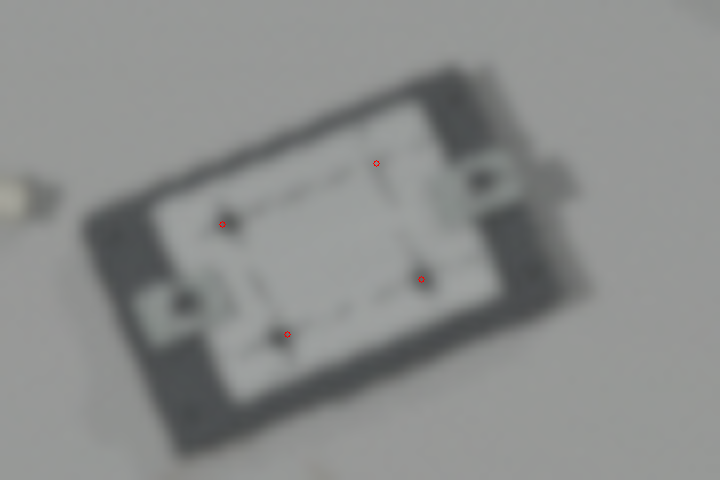

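View pics/lines_scene.png

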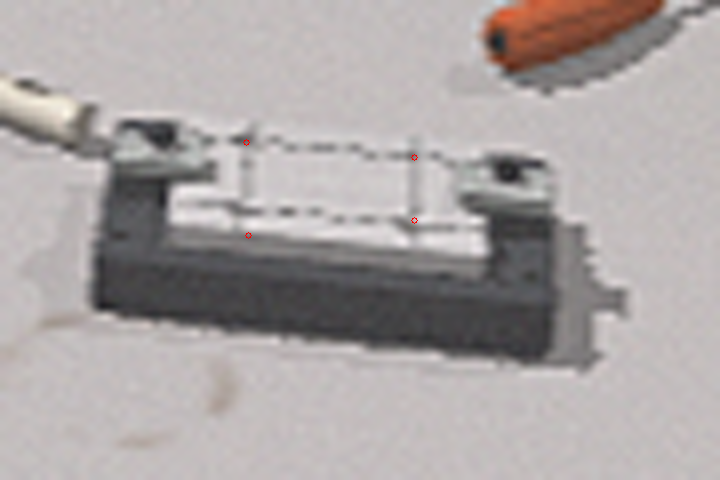

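```bash
python3 - <<'E'
from h import *
s=pickle.load(open("scene0.pkl","rb"));t=pickle.load(open("top0.pkl","rb"))
def crop(f,x,y,w,h,k): return cv2.resize(f["pixels"][y:y+h,x:x+w],None,fx=k,fy=k,interpolation=cv2.INTER_CUBIC)
a=crop(s,255,150,40,50,10);b=crop(t,245,163,40,50,10)
save("both",np.hstack([a,b]))
# block outline in top
hsv=cv2.cvtColor(t["pixels"],cv2.COLOR_RGB2GRAY)
m=((hsv<115)*255).astype(np.uint8); m[:, :345]=0; m[:,418:]=0; m[:155]=0; m[212:]=0
cs,_=cv2.findContours(m,cv2.RETR_EXTERNAL,cv2.CHAIN_APPROX_NONE)
c=max(cs,key=cv2.contourArea); r=cv2.minAreaRect(c);print(r)
bx=cv2.boxPoints(r);W=onz(t,bx,.022);print(W,W.mean(0),np.linalg.norm(W[0]-W[1]),np.linalg.norm(W[1]-W[2]))
E
```

```text
((381.90155029296875, 181.68063354492188), (33.671268463134766, 57.49883270263672), 67.89054870605469)
[[ 0.57221565 -0.12860433  0.022     ]
 [ 0.63499105 -0.27191703  0.022     ]
 [ 0.54992686 -0.30485682  0.022     ]
 [ 0.48873753 -0.16273595  0.022     ]] [ 0.56146777 -0.21702853  0.022     ] 0.15645855959012603 0.0912192138004659
```

View pics/both.png

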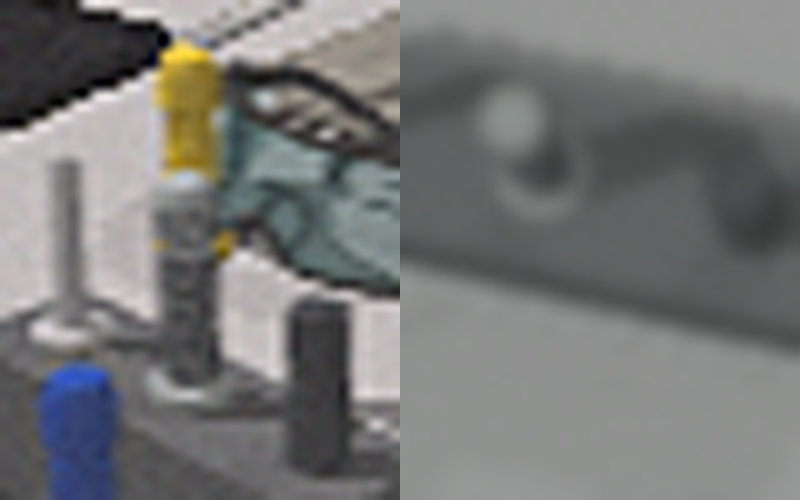

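```bash
python3 - <<'E'
from h import *
s=pickle.load(open("scene0.pkl","rb"));t=pickle.load(open("top0.pkl","rb"))
print("cap",tri(t,[256.0,174.3],s,[273.2,167.9]), onz(t,[[256,174.3]],.1195),onz(s,[[273.2,167.9]],.1195))
print("collar",tri(t,[258.5,180.5],s,[273.4,187.6]), onz(t,[[258.5,180.5]],.056),onz(s,[[273.4,187.6]],.058))
# stand top corners & pin/scriber
cs=[[110,225],[415,290],[393,385],[95,318]]
px=[(210+a/5-.4,120+b/5-.4) for a,b in cs]
W=onz(t,px,.052);print(W,W.mean(0)); d=W[1]+W[2]-W[0]-W[3];print(np.degrees(np.arctan2(d[1],d[0])))
print("scribflange",onz(t,[[210+141/5-.4,120+277/5-.4]],.058),onz(s,[[255+6.5-.5,150+32.8-.5]],.058))
print("pintop",onz(t,[[210+347/5-.4,120+310/5-.4]],.08),onz(s,[[255+31.8-.5,150+30.5-.5]],.099))
print("bluecap",onz(t,[[210+326/5-.4,120+487/5-.4]],.12),onz(s,[[255+7.8-.5,150+37.5-.5]],.12))
print("yellowcap",onz(t,[[210+91/5-.4,120+90/5-.4]],.12),onz(s,[[255+18.5-.5,150+5-.5]],.12))
E
```

```text
cap (array([0.5532321 , 0.10577837, 0.11899166]), np.float64(0.0023037986412762744)) [[0.55235122 0.10657357 0.1195    ]] [[0.55311847 0.10418591 0.1195    ]]
collar (array([0.5506731 , 0.1061191 , 0.05946879]), np.float64(0.0031745971651819223)) [[0.55035051 0.10773997 0.056     ]] [[0.55427857 0.10706749 0.058     ]]
[[0.59230479 0.18046271 0.052     ]
 [0.56065503 0.01987249 0.052     ]
 [0.51028099 0.02981613 0.052     ]
 [0.54252392 0.18576225 0.052     ]] [0.55144118 0.1039784  0.052     ]
-101.41178861120649
scribflange [[0.56343867 0.16181896 0.058     ]] [[0.56208029 0.16009844 0.058     ]]
pintop [[0.54344772 0.05259663 0.08      ]] [[0.5447147  0.05255992 0.099     ]]
bluecap [[0.44742269 0.05665034 0.12      ]] [[0.43787879 0.04535809 0.12      ]]
yellowcap [[0.64466947 0.18100213 0.12      ]] [[0.63606451 0.17221204 0.12      ]]
```

```bash
python3 - <<'E'
from h import *
s=telemetry.sense();r=R.from_quat(s["eef_rot"]);M=r.as_matrix();print(M.round(3))
for a in (-11.4,168.6):
    z=np.array([np.cos(np.radians(a)),np.sin(np.radians(a)),0]);x=np.array([0,0,-1.]);y=np.cross(z,x)
    T=R.from_matrix(np.c_[x,y,z]);print(a,np.degrees((T*r.inv()).as_rotvec()).round(2))
print(np.array([.552,.106,.22])-s["ee_pos"])
E
```

```text
[[-0.001  0.961  0.278]
 [ 0.001  0.278 -0.961]
 [-1.    -0.    -0.002]]
-11.4 [-6.000e-02 -7.000e-02  6.245e+01]
168.6 [-8.0000e-02  7.0000e-02 -1.1755e+02]
[3.64450591e-01 7.53885981e-01 5.36871555e-04]
```

Emit:
send_rows --fingers '[70,70,70,70,70,70,70,70,70,70]' --travel '[[30,25,10],[60,55,20],[90,90,20],[120,125,20],[145,165,20],[170,205,20],[195,245,20],[220,285,20],[245,325,20],[265,365,20]]' --rot '[[0,0,3],[0,0,6],[0,0,9],[0,0,12],[0,0,15],[0,0,18],[0,0,21],[0,0,24],[0,0,27],[0,0,30]]'

```text
time: 1.1
ee_pos: [0.4535, -0.2808, 0.2393]
eef_rot: [0.263, 0.657, -0.263, 0.656]
ft_force: [-0.5, -0.7, -0.2]
grip_width: 0.0701
```

Remaining to (0.552, 0.106): +98, +387; yaw +32.4.

Emit:
send_rows --fingers '[70,70,70,70,70,70,60,60,60,60]' --travel '[[12,40,0],[24,80,0],[36,120,0],[48,165,0],[60,210,0],[72,255,0],[82,300,0],[90,340,0],[96,370,0],[98.5,387,0]]' --rot '[[0,0,4],[0,0,8],[0,0,12],[0,0,16],[0,0,20],[0,0,24],[0,0,28],[0,0,31],[0,0,32.2],[0,0,32.2]]'

```text
time: 2.1
ee_pos: [0.5517, 0.1097, 0.239]
eef_rot: [0.07, 0.705, -0.069, 0.703]
ft_force: [-0.5, -0.6, -0.2]
grip_width: 0.0599
```

```bash
python3 - <<'E'
from h import *
s=telemetry.sense();print(s["time"],s["ee_pos"],R.from_quat(s["eef_rot"]).as_matrix().round(3),s["ft_force"])
for n in("scene","top"):
    f=grab(n);pickle.dump(f,open(n+"1.pkl","wb"));
    x,y=(225,60) if n=="scene" else (200,110)
    save(n+"1",cv2.resize(f["pixels"][y:y+150,x:x+110],None,fx=4,fy=4,interpolation=cv2.INTER_CUBIC))
E
python3 -c "
import cv2,numpy as np
cv2.imwrite('pics/b1.png',np.hstack([cv2.resize(cv2.imread('pics/%s1.png'%n),(400,545)) for n in('scene','top')]))"
```

```text
2.1 [0.55169931 0.10971984 0.23902436] [[-0.002  0.195  0.981]
 [ 0.002  0.981 -0.195]
 [-1.     0.001 -0.002]] [-0.53881805 -0.57145811 -0.16550856]
```

View pics/b1.png

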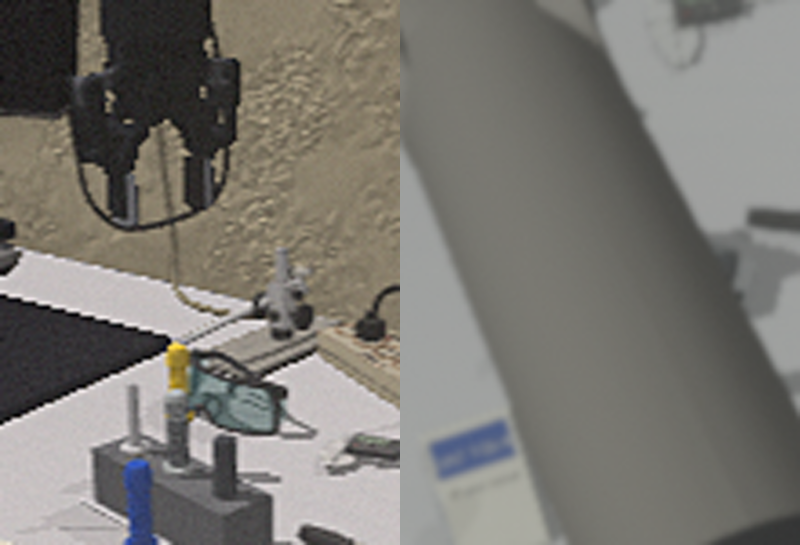

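Emit:
send_rows --fingers '[60,60,60,60]' --travel '[[0,-3.5,-30],[0,-3.5,-60],[0,-3.5,-88],[0,-3.5,-90]]' --rot '[[0,0,0],[0,0,0],[0,0,0],[0,0,0]]'

```text
time: 2.6
ee_pos: [0.5488, 0.1034, 0.1454]
eef_rot: [0.069, 0.707, -0.07, 0.7]
ft_force: [-0.7, -0.8, 0.9]
grip_width: 0.0596
```

```bash
python3 - <<'E'
from h import *
s=telemetry.sense();print(s["time"],s["ee_pos"])
f=grab("scene");pickle.dump(f,open("scene2.pkl","wb"));
# expected fingertip mid pixel & axis line
e=s["ee_pos"]
x,y=235,120
im=cv2.resize(f["pixels"][y:y+80,x:x+80],None,fx=7,fy=7,interpolation=cv2.INTER_CUBIC)
z=R.from_quat(s["eef_rot"]).as_matrix()[:,2]
for p in [e-[0,0,.017],e-[0,0,.15],e-[0,0,.09]]:
    q=proj(f,p)[0];cv2.circle(im,tuple(int(a) for a in (q-[x,y]+.5)*7),3,(255,0,0),1)
save("s2",im)
E
```

```text
2.6 [0.54877315 0.10336176 0.14542197]
```

View pics/s2.png

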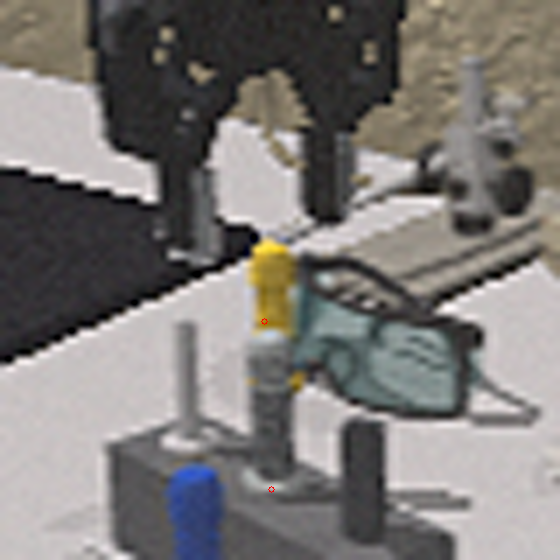

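```bash
python3 - <<'E'
from h import *
f=pickle.load(open("scene2.pkl","rb"));s=telemetry.sense();e=s["ee_pos"];M=R.from_quat(s["eef_rot"]).as_matrix();print(s["time"],e,M.round(3))
for sg in(-1,1):
  for h in(.017,.004,-.01):
    print(sg,h,((proj(f,e+sg*M[:,2]*.030+M[:,0]*h)-[235,120]+.5)*7).round(0))
E
```

```text
2.65 [0.55003669 0.10412525 0.14723266] [[-0.007  0.196  0.981]
 [ 0.001  0.981 -0.196]
 [-1.    -0.001 -0.007]]
-1 0.017 [[205. 335.]]
-1 0.004 [[204. 303.]]
-1 -0.01 [[202. 269.]]
1 0.017 [[323. 298.]]
1 0.004 [[322. 267.]]
1 -0.01 [[321. 234.]]
```

```bash
python3 - <<'E'
from h import *
s=telemetry.sense();print(s["time"],s["ee_pos"],s["joint_vel"].round(3))
f=grab("scene");pickle.dump(f,open("scene3.pkl","wb"));
x,y=235,120
im=cv2.resize(f["pixels"][y:y+80,x:x+80],None,fx=7,fy=7,interpolation=cv2.INTER_CUBIC)
save("s3",im)
E
```

```text
2.65 [0.55003669 0.10412525 0.14723266] [ 0.001 -0.036 -0.02  -0.049 -0.011  0.017  0.005]
```

View pics/s3.png

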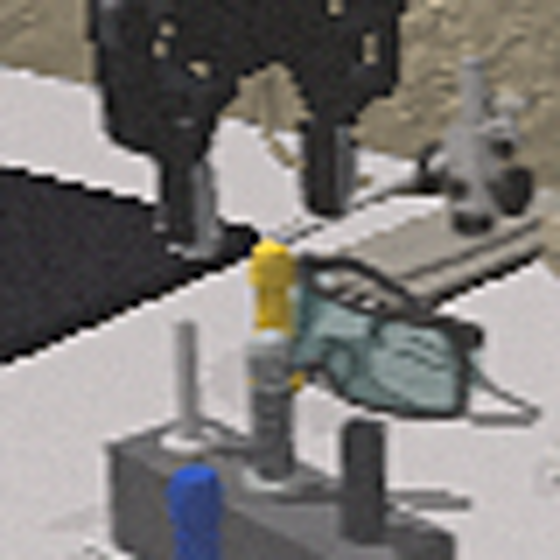

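Emit:
send_rows --fingers '[60,60,60,60]' --travel '[[1,1,-20],[2,2,-40],[2,2,-57],[2,2,-58]]' --rot '[[0,0,0],[0,0,0],[0,0,0],[0,0,0]]'

```text
time: 3.1
ee_pos: [0.5531, 0.1062, 0.0908]
eef_rot: [0.07, 0.705, -0.07, 0.702]
ft_force: [-1.0, -0.2, -0.9]
grip_width: 0.06
```

```bash
cat > look.py <<'E'
import sys
from h import *
n,x,y,w,h,k=sys.argv[1],*map(int,sys.argv[2:7])
cam=sys.argv[7] if len(sys.argv)>7 else "scene"
f=grab(cam);pickle.dump(f,open(n+".pkl","wb"))
s=telemetry.sense();print(s["time"],s["ee_pos"],s["ft_force"].round(2),R.from_quat(s["eef_rot"]).as_matrix().round(3).tolist(),s["grip_width"])
save(n,cv2.resize(f["pixels"][y:y+h,x:x+w],None,fx=k,fy=k,interpolation=cv2.INTER_CUBIC))
E
python3 look.py s4 235 120 80 80 7
```

```text
3.15 [0.55365843 0.10656789 0.09164343] [-0.39 -0.32  0.01] [[-0.003, 0.196, 0.981], [0.001, 0.981, -0.196], [-1.0, 0.001, -0.003]] 0.05980203996419483
```

View pics/s4.png

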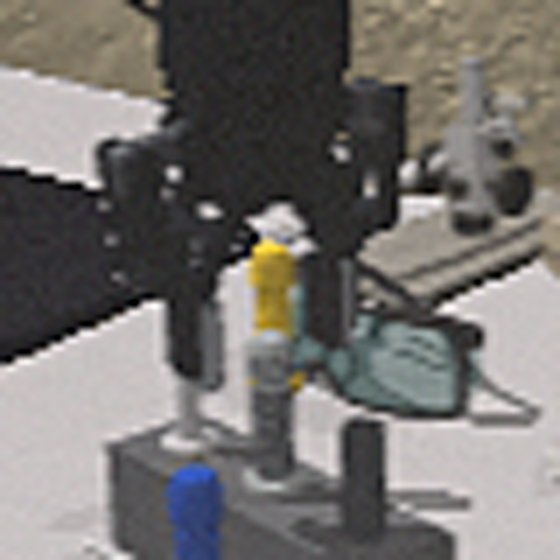

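```bash
python3 - <<'E'
from h import *
f=pickle.load(open("s4.pkl","rb"));s=telemetry.sense();e=s["ee_pos"];M=R.from_quat(s["eef_rot"]).as_matrix()
for sg in(-1,1):
  for h in(.017,.004,-.01,-.02):
    print(sg,h,((proj(f,e+sg*M[:,2]*.035+M[:,0]*h)-[235,120]+.5)*7).round(0))
E
```

```text
-1 0.017 [[203. 465.]]
-1 0.004 [[201. 435.]]
-1 -0.01 [[200. 402.]]
-1 -0.02 [[199. 378.]]
1 0.017 [[336. 417.]]
1 0.004 [[336. 388.]]
1 -0.01 [[335. 356.]]
1 -0.02 [[334. 333.]]
```

Emit:
send_rows --fingers '[40,36,36,36]' --travel '[[-1,0,0],[-1,0,0],[-1,0,0],[-1,0,0]]' --rot '[[0,0,0],[0,0,0],[0,0,0],[0,0,0]]'

```text
time: 3.55
ee_pos: [0.5531, 0.1066, 0.0923]
eef_rot: [0.07, 0.704, -0.069, 0.703]
ft_force: [0.3, -0.6, 0.1]
grip_width: 0.0359
```

```bash
python3 look.py s5 235 120 80 80 7
```

```text
3.6 [0.55290477 0.10655899 0.09209974] [0.77 0.13 0.8 ] [[-0.003, 0.196, 0.981], [0.001, 0.981, -0.196], [-1.0, 0.001, -0.003]] 0.03586563376296228
```

View pics/s5.png

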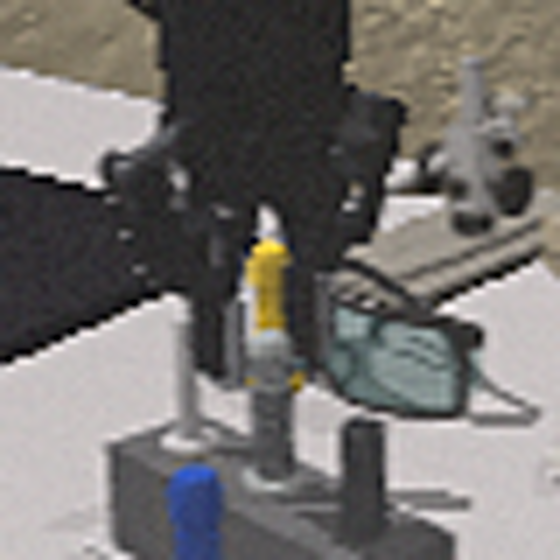

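Emit:
send_rows --fingers '[36,36,36]' --travel '[[-0.5,0,-8],[-0.5,0,-14],[-0.5,0,-15]]' --rot '[[0,0,0],[0,0,0],[0,0,0]]'

```text
time: 3.9
ee_pos: [0.5515, 0.1063, 0.0758]
eef_rot: [0.07, 0.705, -0.07, 0.702]
ft_force: [0.3, 0.2, -0.8]
grip_width: 0.036
```

```bash
python3 look.py s6 235 120 80 80 7;  python3 look.py t6 200 110 120 110 6 top
```

```text
3.95 [0.55166773 0.10637493 0.07606058] [-0.12 -0.12  0.07] [[-0.004, 0.196, 0.981], [0.001, 0.981, -0.196], [-1.0, 0.0, -0.005]] 0.03589062433319118
4.0 [0.55196993 0.10653442 0.07646927] [-0.59 -0.38  0.79] [[-0.004, 0.196, 0.981], [0.001, 0.981, -0.196], [-1.0, 0.0, -0.004]] 0.03602655263130927
```

View pics/s6.png

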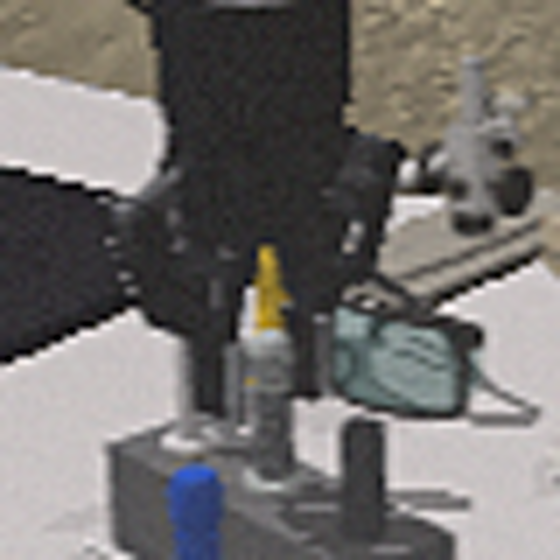

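View pics/t6.png

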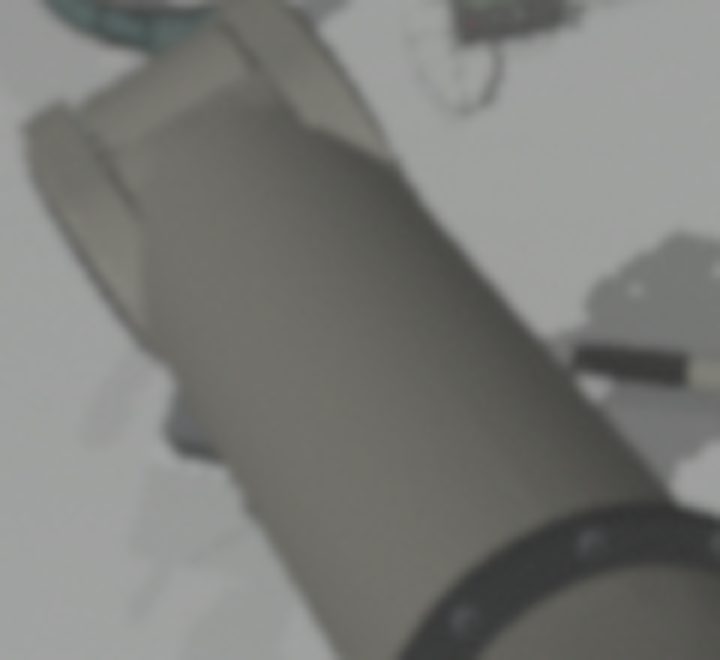

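```bash
python3 - <<'E'
from h import *
e=np.array([.18752,-.64779,.21932]);M=R.from_quat([0.42517149,0.56581117,-0.42447307,0.56472076]).as_matrix()
out=[]
for n,x,y in(("scene",540,210),("top",560,290)):
    f=pickle.load(open(n+"0.pkl","rb"))
    im=cv2.resize(f["pixels"][y:y+130,x:x+80],None,fx=5,fy=5,interpolation=cv2.INTER_CUBIC)
    im=np.clip(im.astype(float)*2,0,255).astype(np.uint8)
    for sg in(-1,1):
      for h,c in((.004,(255,0,0)),(-.02,(0,255,0)),(.017,(255,255,0))):
        q=(proj(f,e+sg*M[:,2]*.043+M[:,0]*h)[0]-[x,y]+.5)*5
        cv2.circle(im,tuple(int(a) for a in q),4,c,1); print(n,q)
    if im.shape[0]<650: im=np.vstack([im,np.zeros((650-im.shape[0],400,3),np.uint8)])
    out.append(im[:600])
save("start",np.hstack(out))
E
```

```text
scene [181.58760962 667.249404  ]
scene [220.51688517 580.57209103]
scene [161.39913394 712.25101079]
scene [686.90075151 778.40643411]
scene [743.68210585 689.47054506]
scene [657.54098215 824.45519385]
top [ 58.43182815 252.10800797]
top [ 87.60776557 258.45171542]
top [ 43.14728965 248.77975067]
top [233.61957255 195.58919162]
top [266.17350014 200.48782828]
top [216.54960336 193.01408795]
```

View pics/start.png

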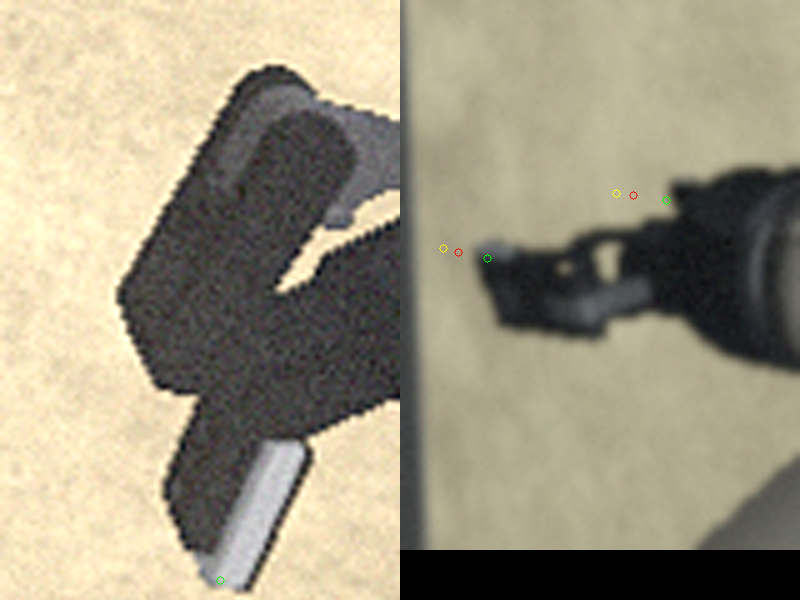

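Emit:
send_rows --fingers '[36,36,36,36]' --travel '[[0,0,-7],[0,0,-14],[0,0,-18.5],[0,0,-19]]' --rot '[[0,0,0],[0,0,0],[0,0,0],[0,0,0]]'

```text
time: 4.4
ee_pos: [0.5514, 0.1064, 0.0565]
eef_rot: [0.07, 0.706, -0.07, 0.702]
ft_force: [0.2, 0.3, -0.2]
grip_width: 0.0363
```

```bash
python3 look.py s7 235 120 80 80 7
```

```text
4.45 [0.55159322 0.10643568 0.05688212] [-0.11 -0.5  -0.16] [[-0.005, 0.196, 0.981], [0.001, 0.981, -0.196], [-1.0, -0.0, -0.005]] 0.03599784991783774
```

View pics/s7.png

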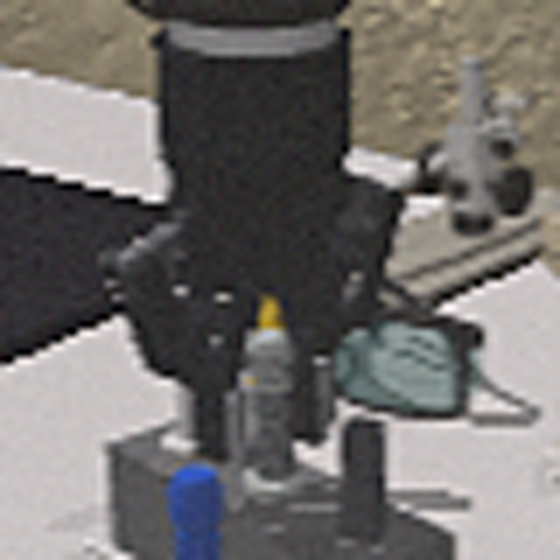

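Emit:
send_rows --fingers '[36,36,26,24,24]' --travel '[[0,0,-4],[0,0,-6],[0,0,-6],[0,0,-6],[0,0,-6]]' --rot '[[0,0,0],[0,0,0],[0,0,0],[0,0,0],[0,0,0]]'

```text
time: 4.95
ee_pos: [0.5517, 0.1065, 0.051]
eef_rot: [0.07, 0.705, -0.069, 0.702]
ft_force: [0.8, 0.2, 0.7]
grip_width: 0.0241
```

```bash
python3 look.py s8 245 145 60 60 10
```

```text
5.0 [0.55175128 0.10643425 0.0510444 ] [ 0.31  0.44 -0.12] [[-0.004, 0.196, 0.981], [0.001, 0.981, -0.196], [-1.0, 0.0, -0.005]] 0.023799127077374374
```

View pics/s8.png

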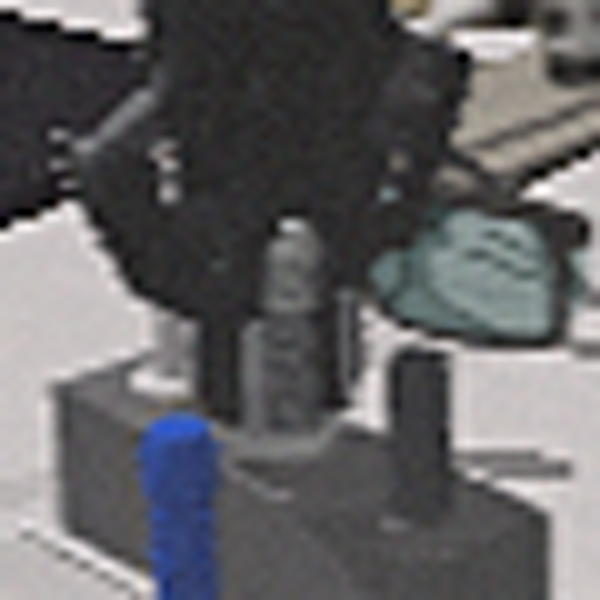

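Emit:
send_rows --fingers '[16,10,10,10,10]' --travel '[[0,0,1],[0,0,1],[0,0,1],[0,0,1],[0,0,1]]' --rot '[[0,0,0],[0,0,0],[0,0,0],[0,0,0],[0,0,0]]'

```text
time: 5.5
ee_pos: [0.5527, 0.1064, 0.0524]
eef_rot: [0.07, 0.705, -0.069, 0.703]
ft_force: [4.9, -1.4, -0.4]
grip_width: 0.0153
```

```bash
python3 look.py s9 245 145 60 60 10
```

```text
5.55 [0.55267881 0.10635189 0.05240267] [ 4.24 -1.86 -0.1 ] [[-0.003, 0.196, 0.981], [0.001, 0.981, -0.196], [-1.0, 0.001, -0.003]] 0.015375037890728128
```

View pics/s9.png

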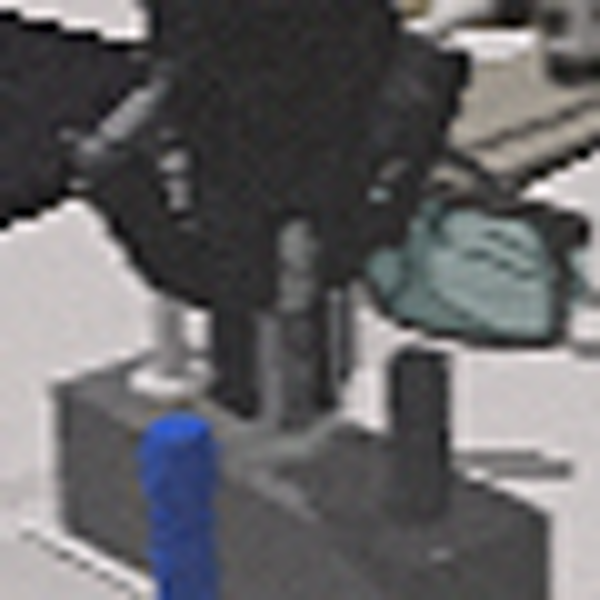

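Emit:
send_rows --fingers '[10,10,10,10,10,10,10,10,10,10]' --travel '[[0,0,5],[0,0,15],[0,0,28],[0,0,42],[0,0,56],[0,0,75],[0,0,95],[0,0,115],[0,0,130],[0,0,140]]' --rot '[[0,0,0],[0,0,0],[0,0,0],[0,0,0],[0,0,0],[0,0,0],[0,0,0],[0,0,0],[0,0,0],[0,0,0]]'

```text
time: 6.55
ee_pos: [0.5525, 0.1067, 0.1939]
eef_rot: [0.07, 0.704, -0.069, 0.703]
ft_force: [0.5, 0.1, -1.0]
grip_width: 0.0149
```

```bash
python3 look.py s10 235 90 75 80 7
```

```text
6.6 [0.55327388 0.10684385 0.19497093] [ 0.67  0.11 -1.53] [[-0.0, 0.196, 0.981], [0.002, 0.981, -0.196], [-1.0, 0.002, -0.001]] 0.015370548925533701
```

View pics/s10.png

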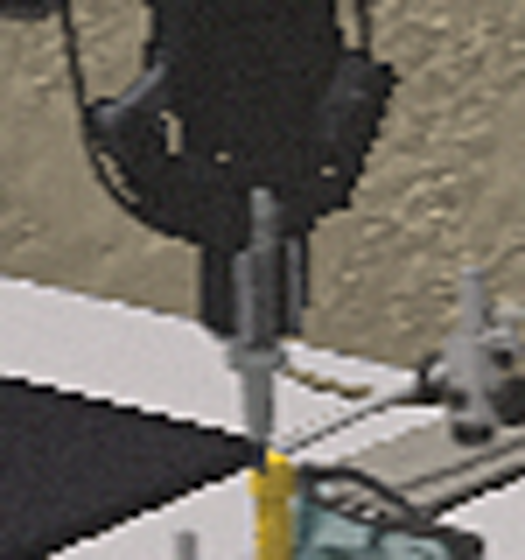

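Emit:
send_rows --fingers '[10,10,10,10,10,10,10,10,10,10]' --travel '[[4,-30,0],[8,-68,0],[13,-106,0],[18,-144,0],[22,-182,0],[26,-220,0],[30,-258,0],[34,-294,0],[37,-322,0],[39,-334,0]]' --rot '[[0,0,0],[0,0,0],[0,0,0],[0,0,0],[0,0,0],[0,0,0],[0,0,0],[0,0,0],[0,0,0],[0,0,0]]'

```text
time: 7.6
ee_pos: [0.5911, -0.231, 0.1938]
eef_rot: [0.071, 0.704, -0.071, 0.703]
ft_force: [-0.6, 0.5, -1.3]
grip_width: 0.015
```

```bash
python3 look.py s11 340 140 80 110 5; python3 look.py t11 330 140 100 100 5 top
```

```text
7.65 [ 0.59149932 -0.23151177  0.19393482] [ 0.6  -2.39 -2.16] [[-0.002, 0.201, 0.98], [0.0, 0.98, -0.201], [-1.0, 0.0, -0.002]] 0.014768774786867705
7.7 [ 0.5917135  -0.22875061  0.19409387] [-0.51  1.54 -2.41] [[-0.002, 0.199, 0.98], [0.002, 0.98, -0.199], [-1.0, 0.001, -0.002]] 0.015110257619031817
```

View pics/s11.png

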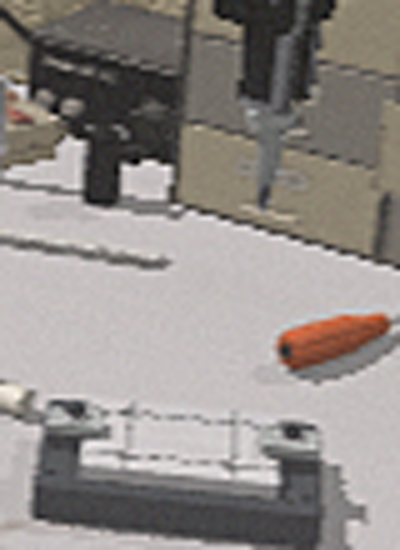

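View pics/t11.png

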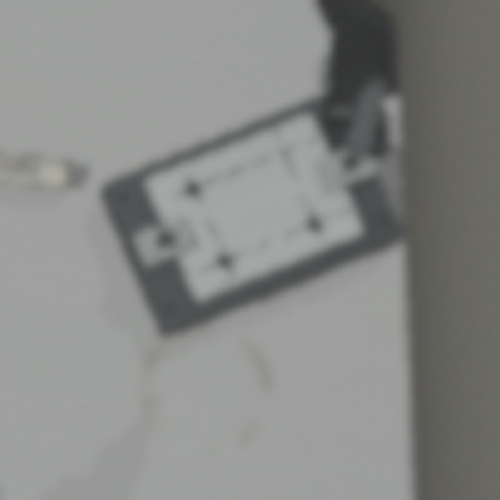

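Emit:
send_rows --fingers '[10,10,10,10,10,10,10]' --travel '[[0,1,-20],[0,1,-42],[0,1,-64],[0,1,-82],[0,1,-92],[0,1,-96],[0,1,-96]]' --rot '[[0,0,0],[0,0,0],[0,0,0],[0,0,0],[0,0,0],[0,0,0],[0,0,0]]'

```text
time: 8.4
ee_pos: [0.5919, -0.2266, 0.0981]
eef_rot: [0.071, 0.704, -0.069, 0.703]
ft_force: [-0.1, 0.5, -0.6]
grip_width: 0.0152
```

```bash
python3 look.py s12 350 180 60 60 10; python3 look.py t12 355 145 60 60 10 top
```

```text
8.45 [ 0.59222923 -0.22704836  0.09871516] [ 0.48  0.26 -2.04] [[-0.001, 0.198, 0.98], [0.002, 0.98, -0.198], [-1.0, 0.002, -0.001]] 0.014938506608607065
8.5 [ 0.59242064 -0.22738325  0.09904902] [ 0.   -0.29 -2.51] [[-0.0, 0.199, 0.98], [0.002, 0.98, -0.199], [-1.0, 0.001, -0.001]] 0.015039131183034554
```

View pics/s12.png

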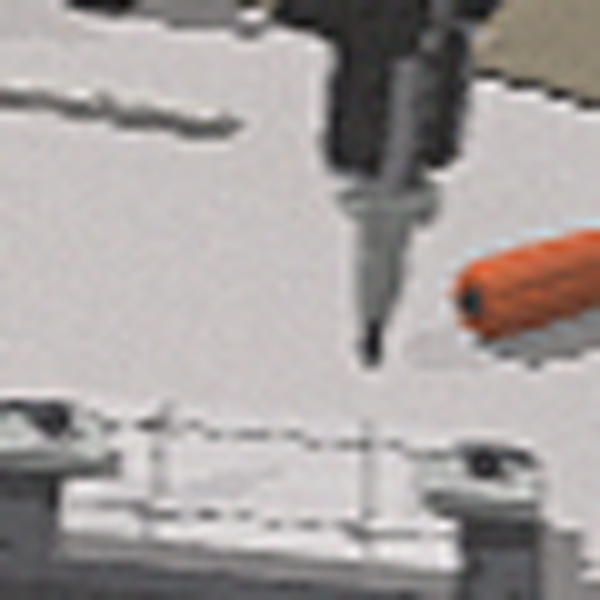

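View pics/t12.png

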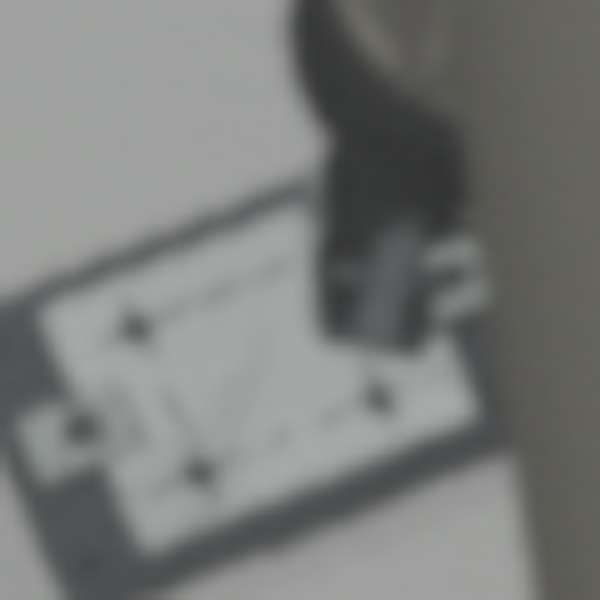

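```bash
python3 - <<'E'
from h import *
f=pickle.load(open("s12.pkl","rb"));px=lambda c:np.array([350+c[0]/10-.5,180+c[1]/10-.5])
cr=onz(f,[px((368.5,442))],.03);print("cross",cr)
for z in(.05,.0535,.057): print(z,onz(f,[px((372,362))],z))
e=np.array([.5922,-.227,.0987])
for h in(0,-.0454,.0005,.06): print(h,(proj(f,e+[0,0,h])-[350,180]+.5)*10)
E
```

```text
cross [[ 0.59684027 -0.22642118  0.03      ]]
0.05 [[ 0.60177418 -0.22300142  0.05      ]]
0.0535 [[ 0.59569357 -0.22534137  0.0535    ]]
0.057 [[ 0.58961296 -0.22768133  0.057     ]]
0 [[390.86897212 208.74478092]]
-0.0454 [[372.2701729  370.04431573]]
0.0005 [[391.07845044 206.92904058]]
0.06 [[416.76892712 -15.58933699]]
```

Emit:
send_rows --fingers '[10,10,10,10]' --travel '[[0,0,-8],[0,0,-15],[0,0,-19],[0,0,-19]]' --rot '[[0,0,0],[0,0,0],[0,0,0],[0,0,0]]'

```text
time: 8.9
ee_pos: [0.5917, -0.2273, 0.0791]
eef_rot: [0.071, 0.704, -0.07, 0.703]
ft_force: [-1.0, -0.3, -2.0]
grip_width: 0.015
```

```bash
python3 look.py s13 355 195 50 50 12; python3 - <<'E'
from lines import *
for n in("scene0","s12","s13"):
    f=pickle.load(open(n+".pkl","rb"));g=cv2.cvtColor(f["pixels"],cv2.COLOR_RGB2GRAY).astype(float)
    A=linefit(g,(366.5,222.6),(390,224.5),.0,.75,1.8);B=linefit(g,(386,233),(386.3,223),.25,.85,1.8)
    print(n,A[1:],B[1:],inter(A[0],B[0]),onz(f,[inter(A[0],B[0])],.03))
E
```

```text
8.95 [ 0.59206308 -0.22735106  0.07952061] [ 0.69  0.03 -1.65] [[-0.001, 0.199, 0.98], [0.002, 0.98, -0.199], [-1.0, 0.002, -0.002]] 0.014817102880091934
scene0 (71, np.float64(0.27514051980547954)) (25, np.float64(0.0916712689232872)) [386.23825 224.18779] [[ 0.59438244 -0.22721554  0.03      ]]
s12 (71, np.float64(0.2652007478113884)) (25, np.float64(0.09194684004845682)) [386.32687 224.18956] [[ 0.59450462 -0.22740484  0.03      ]]
s13 (71, np.float64(0.3033734245423326)) (25, np.float64(0.4963772632590723)) [386.17346 224.463  ] [[ 0.59299808 -0.2276585   0.03      ]]
```

View pics/s13.png

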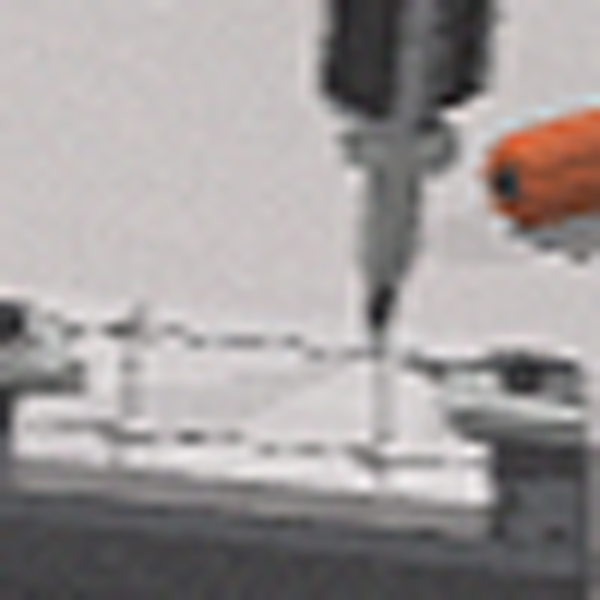

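Emit:
send_rows --fingers '[10,10,10]' --travel '[[0,0,-2],[0,0,-3.5],[0,0,-3.5]]' --rot '[[0,0,0],[0,0,0],[0,0,0]]'

```text
time: 9.25
ee_pos: [0.5919, -0.2273, 0.0758]
eef_rot: [0.071, 0.704, -0.07, 0.703]
ft_force: [-0.5, 0.2, -3.0]
grip_width: 0.0151
```

```bash
python3 look.py s14 370 200 32 32 18; 
```

```text
9.3 [ 0.59205078 -0.22737718  0.07597009] [-0.14 -0.28 -1.71] [[-0.001, 0.199, 0.98], [0.002, 0.98, -0.199], [-1.0, 0.002, -0.002]] 0.014755288516574941
```

View pics/s14.png

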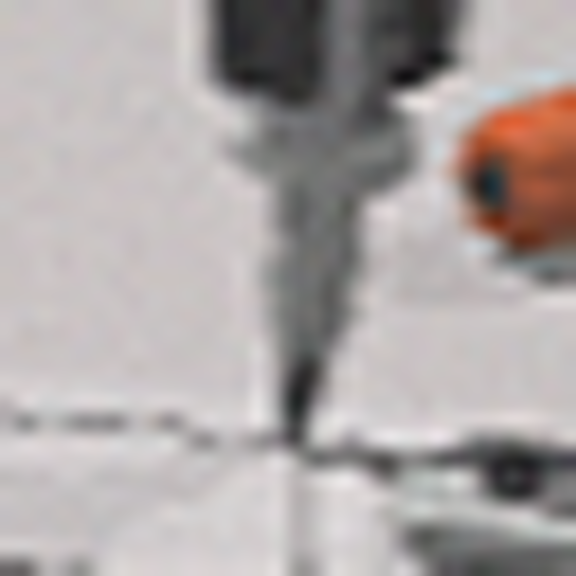

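Emit:
send_rows --fingers '[10,10,10]' --travel '[[0,0,-1],[0,0,-2],[0,0,-2]]' --rot '[[0,0,0],[0,0,0],[0,0,0]]'

```text
time: 9.6
ee_pos: [0.5923, -0.2274, 0.0742]
eef_rot: [0.071, 0.704, -0.07, 0.703]
ft_force: [-0.3, 0.1, 0.5]
grip_width: 0.0148
```

```bash
python3 look.py s15 370 200 32 32 18; python3 - <<'E'
from h import *
f=pickle.load(open("s15.pkl","rb"))
c=np.array([.592,-.2275,.03]);b=proj(f,c)
for d in([.001,0,0],[0,.001,0],[0,0,.001]): print(d,(proj(f,c+d)-b)*18)
E
```

```text
9.65 [ 0.59227569 -0.22739546  0.07424537] [-0.53 -0.05  0.17] [[-0.001, 0.199, 0.98], [0.002, 0.98, -0.199], [-1.0, 0.002, -0.001]] 0.014708400534098363
[0.001, 0, 0] [[ 2.93963838 -2.92666824]]
[0, 0.001, 0] [[-6.54157762 -2.05803491]]
[0, 0, 0.001] [[ 0.70715635 -6.12772234]]
```

View pics/s15.png

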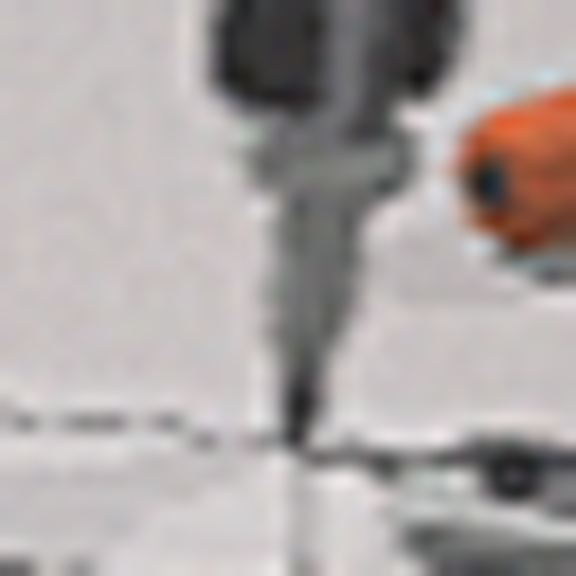

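Emit:
send_rows --fingers '[10,10,10,10]' --travel '[[0,0,1.5],[0.5,-0.6,1.5],[0.5,-0.6,0.5],[0.5,-0.6,-0.5]]' --rot '[[0,0,0],[0,0,0],[0,0,0],[0,0,0]]'

```text
time: 10.05
ee_pos: [0.5929, -0.2281, 0.0738]
eef_rot: [0.071, 0.704, -0.07, 0.703]
ft_force: [0.5, 0.3, 1.8]
grip_width: 0.015
```

```bash
python3 look.py s16 370 200 32 32 18
```

```text
10.1 [ 0.59289535 -0.22809873  0.07375407] [-0.07  0.14  1.1 ] [[-0.001, 0.199, 0.98], [0.002, 0.98, -0.199], [-1.0, 0.001, -0.001]] 0.015016113426393118
```

View pics/s16.png

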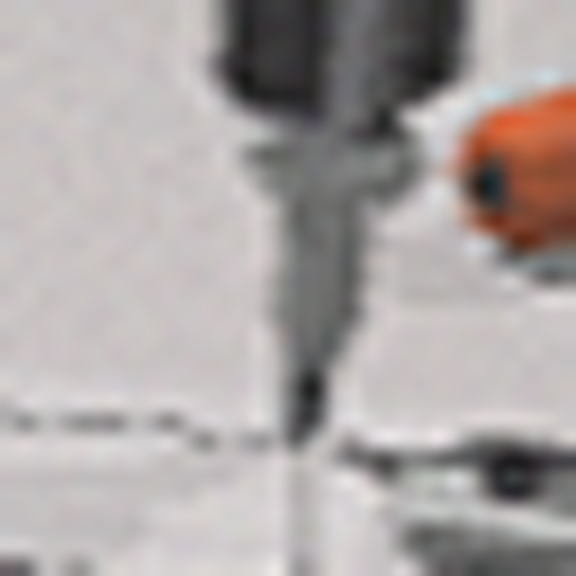

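Emit:
send_rows --fingers '[10,10,10,10,10,10]' --travel '[[0,0,-1.5],[0,0,-3],[0,0,-4.5],[0,0,-6],[0,0,-7],[0,0,-7]]' --rot '[[0,0,0],[0,0,0],[0,0,0],[0,0,0],[0,0,0],[0,0,0]]'

```text
time: 10.7
ee_pos: [0.5932, -0.2282, 0.0677]
eef_rot: [0.071, 0.704, -0.07, 0.703]
ft_force: [-2.6, -0.5, 8.1]
grip_width: 0.0151
```

Emit:
send_rows --fingers '[10,10]' --travel '[[-0.3,0,-2],[-0.3,0,-2.5]]' --rot '[[0,0,0],[0,0,0]]'

```text
time: 10.9
ee_pos: [0.5932, -0.2282, 0.0663]
eef_rot: [0.071, 0.703, -0.07, 0.704]
ft_force: [-3.1, 0.2, 10.4]
grip_width: 0.0149
```

```bash
python3 look.py s17 370 200 32 32 18
```

```text
10.95 [ 0.59324499 -0.22818517  0.06634032] [-3.26  0.62  9.89] [[0.0, 0.199, 0.98], [0.001, 0.98, -0.199], [-1.0, 0.001, 0.0]] 0.014507820534304468
```

View pics/s17.png

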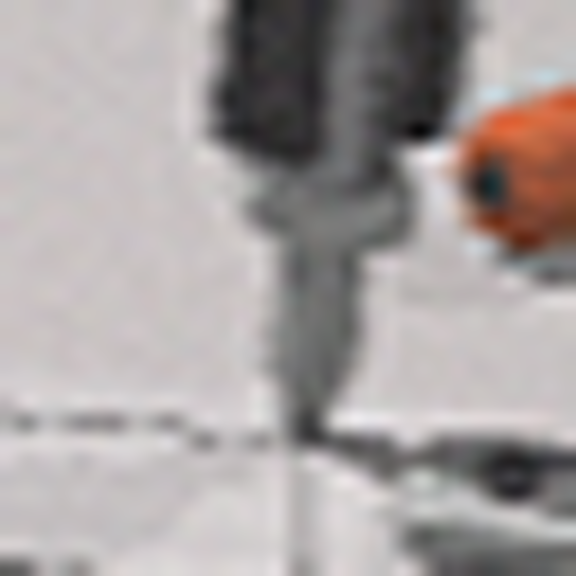

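Emit:
send_rows --fingers '[10]' --travel '[[0,0,-2]]' --rot '[[0,0,0]]'

```text
time: 11.05
ee_pos: [0.5936, -0.2282, 0.0653]
eef_rot: [0.071, 0.703, -0.071, 0.704]
ft_force: [-0.5, 1.2, 2.1]
grip_width: 0.0148
```

```bash
python3 -c "
from h import *
s=telemetry.sense();print(s['ee_pos'],s['ft_force'])"
```

```text
[ 0.59358497 -0.228171    0.0653254 ] [-0.47318094  1.1816342   2.0625466 ]
```

Emit:
send_rows --fingers '[10,10]' --travel '[[0,0,-0.3],[0,0,-0.3]]' --rot '[[0,0,0],[0,0,0]]'

```text
time: 11.25
ee_pos: [0.594, -0.228, 0.0652]
eef_rot: [0.071, 0.703, -0.07, 0.704]
ft_force: [0.2, 0.8, 2.1]
grip_width: 0.0149
```

```bash
python3 look.py s18 370 200 32 32 18
```

```text
11.3 [ 0.59402342 -0.22797111  0.06515736] [0.41 1.24 1.11] [[0.002, 0.199, 0.98], [0.0, 0.98, -0.199], [-1.0, 0.001, 0.002]] 0.01497237576242376
```

View pics/s18.png

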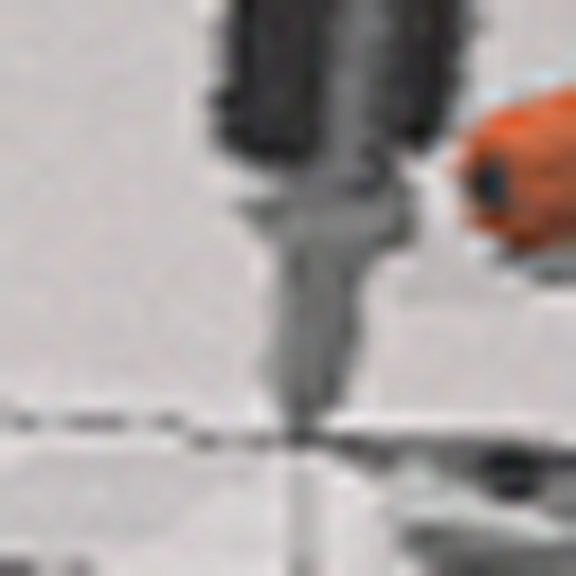

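Tripped: the force fell from about 11.5 N to about 3 N, with the tip at the crossing (about (302,440) in the crop). Next I lift and go back.

Emit:
send_rows --fingers '[10,10,10,10,10,10,10,10]' --travel '[[0,0,5],[0,0,15],[0,0,35],[0,0,60],[0,0,85],[0,0,110],[0,0,128],[0,0,130]]' --rot '[[0,0,0],[0,0,0],[0,0,0],[0,0,0],[0,0,0],[0,0,0],[0,0,0],[0,0,0]]'

```text
time: 12.1
ee_pos: [0.5953, -0.2284, 0.1981]
eef_rot: [0.07, 0.701, -0.071, 0.706]
ft_force: [0.5, -0.4, -1.2]
grip_width: 0.0147
```

```bash
python3 look.py s19 360 140 60 100 6; python3 look.py t19 200 110 120 100 6 top
```

```text
12.15 [ 0.59448908 -0.22826829  0.19665782] [ 0.09 -0.08 -2.66] [[0.004, 0.199, 0.98], [-0.001, 0.98, -0.199], [-1.0, 0.0, 0.004]] 0.015074237018811417
12.2 [ 0.59374469 -0.22813797  0.19524448] [ 0.06  0.16 -2.78] [[0.002, 0.199, 0.98], [-0.0, 0.98, -0.199], [-1.0, 0.0, 0.002]] 0.015031023942485497
```

View pics/s19.png

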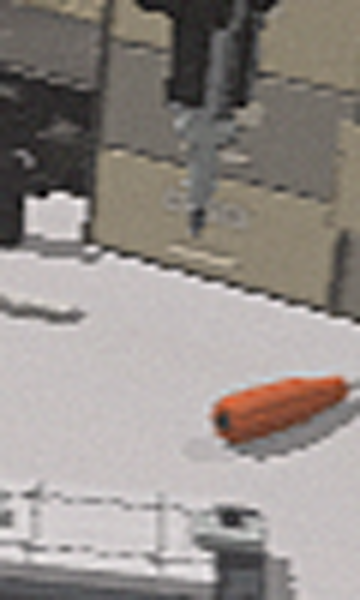

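View pics/t19.png

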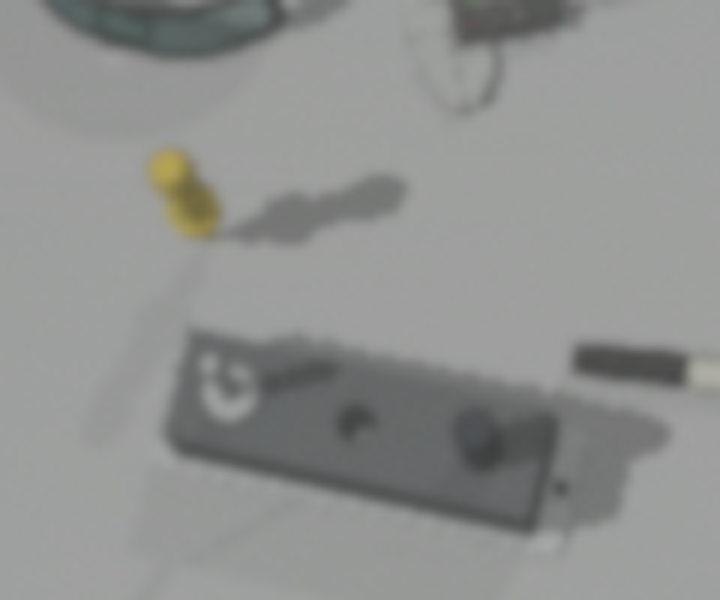

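```bash
python3 - <<'E'
from h import *
f=pickle.load(open("t19.pkl","rb"))
g=cv2.cvtColor(f["pixels"],cv2.COLOR_RGB2GRAY)
print(g[174:187,250:268])
print(onz(f,[[200+356/6-.4,110+422/6-.4]],.052))
s=pickle.load(open("s19.pkl","rb"));
save("hole",cv2.resize(s["pixels"][160:215,245:305],None,fx=10,fy=10,interpolation=cv2.INTER_CUBIC))
print((proj(s,[.5527,.1064,.052])-[245,160]+.5)*10)
E
```

```text
[[ 91  95  98  99  99 101 103 103 102 103 102 103 103 103 103 103 103 103]
 [100 101 102 101 103 103 103 103 102 101 102 103 103 104 103 104 103 104]
 [102 103 103 103 103 103 102 100  98  98  99 100 102 104 103 103 103 103]
 [103 103 103 104 103 101  98  93  89  87  90  96 100 103 103 103 104 103]
 [103 104 103 103 103 100  93  83  77  76  79  87  95 101 103 103 104 104]
 [104 103 103 103 102  97  87  76  71  72  73  80  89 100 103 103 103 103]
 [103 103 103 103 102  96  84  73  71  74  78  82  89  98 102 104 104 103]
 [104 104 104 103 103  98  85  75  74  83  91  93  95 101 103 104 103 103]
 [103 103 104 104 104 100  92  82  82  94 102 102 101 103 104 104 103 103]
 [104 103 104 104 104 102  99  93  92  99 103 103 104 103 104 104 102 103]
 [104 104 104 104 104 104 103 100  99 101 102 103 104 103 103 104 104 104]
 [103 103 103 103 103 104 103 103 103 102 103 104 103 104 104 104 104 104]
 [103 102 103 104 103 104 102 104 103 104 104 104 104 104 104 103 104 103]]
[[0.55272321 0.10717496 0.052     ]]
[[288.03673775 302.49556743]]
```

View pics/hole.png

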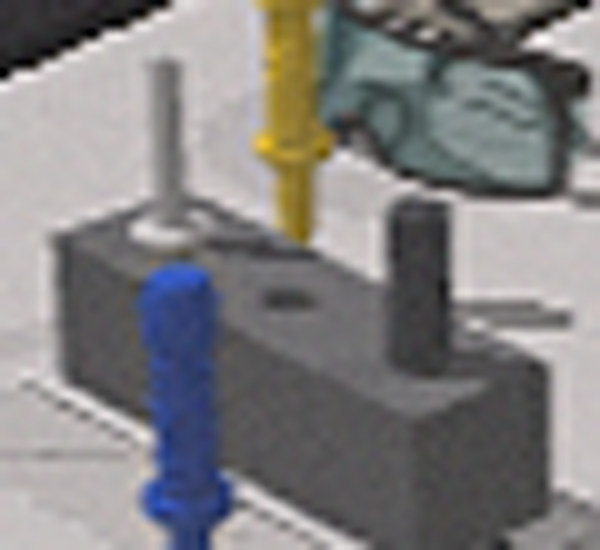

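Emit:
send_rows --fingers '[10,10,10,10,10,10,10,10,10,10]' --travel '[[-3,20,0],[-7,55,0],[-12,94,0],[-17,133,0],[-22,172,0],[-27,211,0],[-32,250,0],[-36,288,0],[-39,318,0],[-41,334.5,0]]' --rot '[[0,0,0],[0,0,0],[0,0,0],[0,0,0],[0,0,0],[0,0,0],[0,0,0],[0,0,0],[0,0,0],[0,0,0]]'

```text
time: 13.2
ee_pos: [0.551, 0.1097, 0.1938]
eef_rot: [0.07, 0.704, -0.069, 0.703]
ft_force: [0.1, -1.0, -1.5]
grip_width: 0.0149
```

Emit:
send_rows --fingers '[10,10,10,10,10]' --travel '[[0,0,-20],[0,0,-45],[0,0,-65],[0,0,-80],[0,0,-82]]' --rot '[[0,0,0],[0,0,0],[0,0,0],[0,0,0],[0,0,0]]'

```text
time: 13.7
ee_pos: [0.5489, 0.109, 0.109]
eef_rot: [0.069, 0.706, -0.069, 0.702]
ft_force: [0.4, 0.5, -2.0]
grip_width: 0.0149
```

```bash
python3 look.py s20 245 140 60 60 10
```

```text
13.75 [0.54977272 0.10930417 0.11013913] [ 0.16 -0.02 -1.54] [[-0.004, 0.195, 0.981], [0.0, 0.981, -0.195], [-1.0, -0.0, -0.004]] 0.015144850376068596
```

View pics/s20.png

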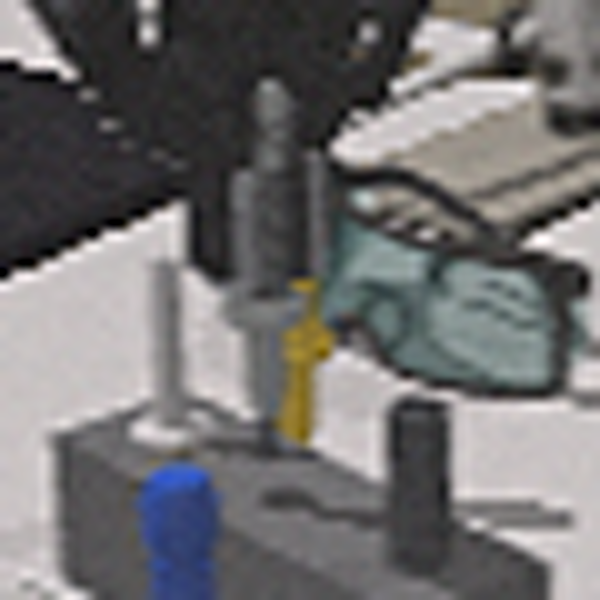

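Emit:
send_rows --fingers '[10,10,10,10]' --travel '[[1.5,-1.5,0],[2.2,-2.6,0],[2.2,-2.6,-2],[2.2,-2.6,-3]]' --rot '[[0,0,0],[0,0,0],[0,0,0],[0,0,0]]'

```text
time: 14.15
ee_pos: [0.5523, 0.1066, 0.1076]
eef_rot: [0.069, 0.705, -0.069, 0.703]
ft_force: [0.6, 0.2, -2.1]
grip_width: 0.015
```

```bash
python3 look.py s21 245 140 60 60 10; python3 - <<'E'
from h import *
f=pickle.load(open("s21.pkl","rb"));e=telemetry.sense()["ee_pos"]
print((proj(f,[e-[0,0,.0445],[.5527,.107,.052]])-[245,140]+.5)*10)
E
```

```text
14.2 [0.55207571 0.10663764 0.10726898] [-0.58  0.4  -1.56] [[-0.003, 0.195, 0.981], [0.0, 0.981, -0.195], [-1.0, -0.0, -0.003]] 0.015017361462557197
[[284.72193509 468.80376045]
 [286.40074242 501.97929115]]
```

View pics/s21.png

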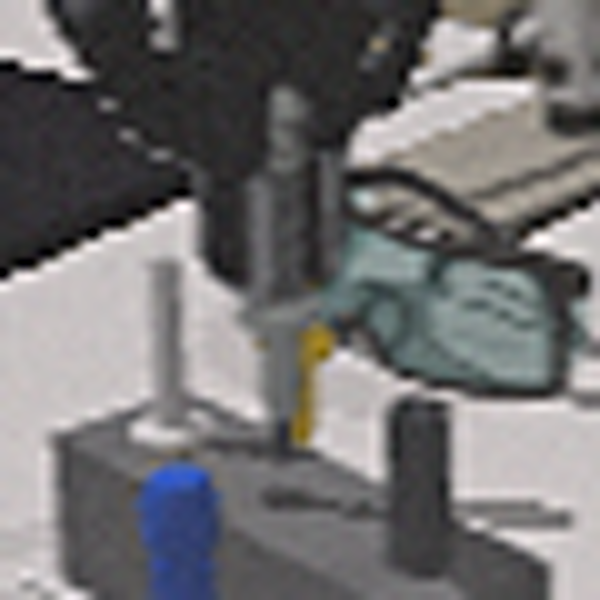

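Emit:
send_rows --fingers '[10,10,10,10]' --travel '[[0.6,0,-8],[0.6,0,-14],[0.6,0,-19],[0.6,0,-21]]' --rot '[[0,0,0],[0,0,0],[0,0,0],[0,0,0]]'

```text
time: 14.6
ee_pos: [0.5521, 0.1065, 0.0853]
eef_rot: [0.069, 0.705, -0.069, 0.702]
ft_force: [-0.2, -0.3, -2.3]
grip_width: 0.0149
```

```bash
python3 look.py s22 245 140 60 60 10
```

```text
14.65 [0.55214155 0.10653656 0.08534819] [ 0.59 -0.13 -2.13] [[-0.005, 0.195, 0.981], [0.0, 0.981, -0.195], [-1.0, -0.001, -0.005]] 0.014803044646939316
```

View pics/s22.png

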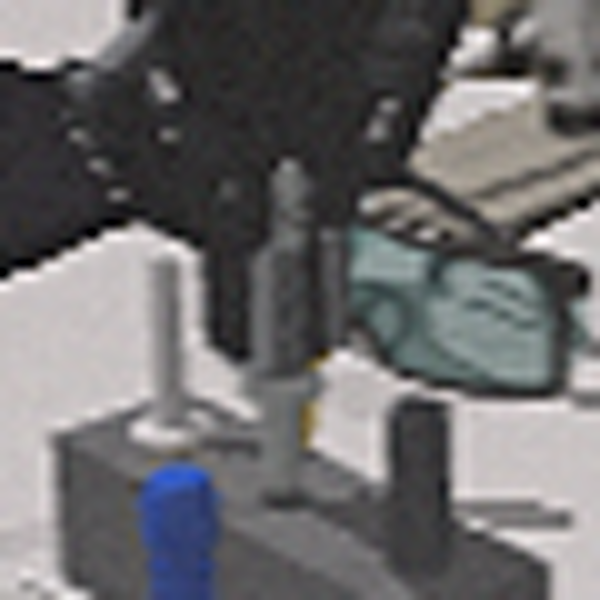

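Emit:
send_rows --fingers '[10,10,10,10]' --travel '[[0.5,0,-3],[0.5,0,-6],[0.5,0,-9],[0.5,0,-12]]' --rot '[[0,0,0],[0,0,0],[0,0,0],[0,0,0]]'

```text
time: 15.05
ee_pos: [0.5529, 0.1065, 0.0732]
eef_rot: [0.069, 0.705, -0.069, 0.702]
ft_force: [-0.2, 0.1, -2.0]
grip_width: 0.0146
```

Emit:
send_rows --fingers '[10,10,10,10,10]' --travel '[[0,0,-5],[0,0,-10],[0,0,-15],[0,0,-18],[0,0,-19]]' --rot '[[0,0,0],[0,0,0],[0,0,0],[0,0,0],[0,0,0]]'

```text
time: 15.55
ee_pos: [0.5529, 0.1065, 0.0538]
eef_rot: [0.069, 0.705, -0.069, 0.702]
ft_force: [0.1, 0.9, -1.6]
grip_width: 0.0153
```

```bash
python3 look.py s23 245 140 60 60 10
```

```text
15.6 [0.55286058 0.10645667 0.05386347] [ 0.77  0.69 -2.19] [[-0.005, 0.195, 0.981], [0.0, 0.981, -0.195], [-1.0, -0.001, -0.005]] 0.015249052350781798
```

View pics/s23.png

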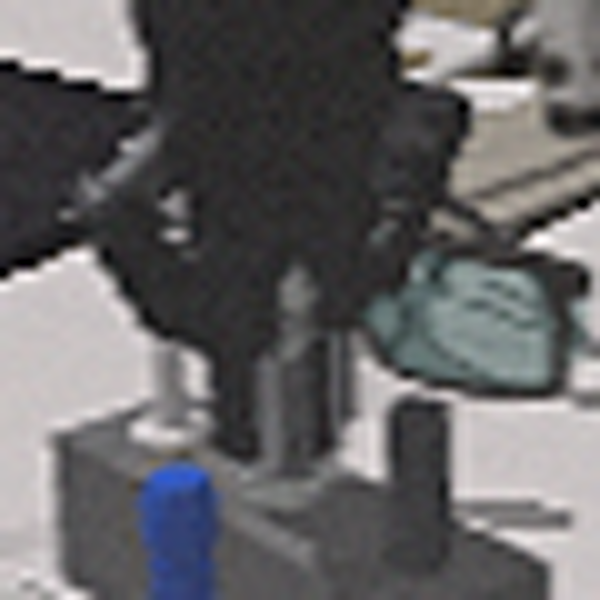

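Almost seated; lower until contact.

Emit:
send_rows --fingers '[10,10,10]' --travel '[[0,0,-1],[0,0,-2],[0,0,-2.5]]' --rot '[[0,0,0],[0,0,0],[0,0,0]]'

```text
time: 15.9
ee_pos: [0.553, 0.1065, 0.0516]
eef_rot: [0.069, 0.705, -0.069, 0.702]
ft_force: [-0.9, -0.8, 3.3]
grip_width: 0.015
```

Emit:
send_rows --fingers '[16,20,28,36,36]' --travel '[[0,0,0.5],[0,0,0.5],[0,0,0.5],[0,0,0.5],[0,0,0.5]]' --rot '[[0,0,0],[0,0,0],[0,0,0],[0,0,0],[0,0,0]]'

```text
time: 16.4
ee_pos: [0.553, 0.1066, 0.0521]
eef_rot: [0.069, 0.705, -0.069, 0.702]
ft_force: [0.2, -0.4, -0.3]
grip_width: 0.0361
```

```bash
python3 look.py s24 245 140 60 60 10
```

```text
16.45 [0.55295795 0.10656594 0.05213678] [ 0.1  -0.18 -0.83] [[-0.004, 0.195, 0.981], [0.0, 0.981, -0.195], [-1.0, -0.001, -0.004]] 0.03616657942972095
```

View pics/s24.png

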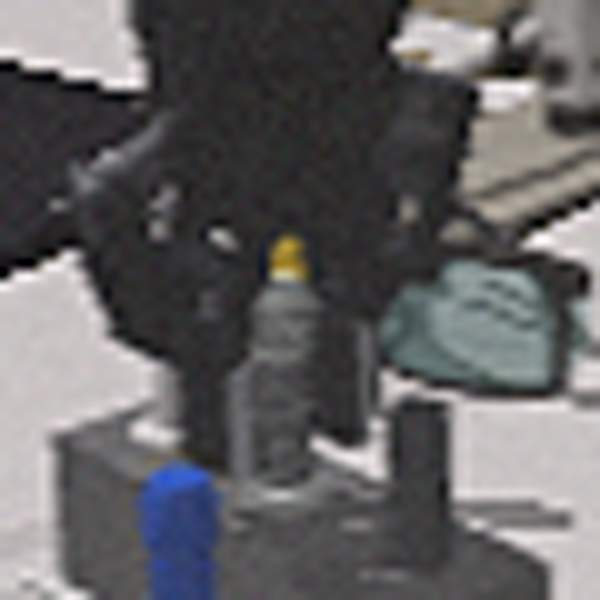

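Emit:
send_rows --fingers '[45,50,50,50,50,50,50,50]' --travel '[[0,0,6],[0,0,22],[0,0,42],[0,0,65],[0,0,90],[0,0,115],[0,0,145],[0,0,150]]' --rot '[[0,0,0],[0,0,0],[0,0,0],[0,0,0],[0,0,0],[0,0,0],[0,0,0],[0,0,0]]'

```text
time: 17.25
ee_pos: [0.5551, 0.1076, 0.2072]
eef_rot: [0.07, 0.703, -0.068, 0.705]
ft_force: [-0.4, -0.4, 0.7]
grip_width: 0.0502
```

Emit:
send_rows --fingers '[50,50,50,50,50,50]' --travel '[[-2,-30,5],[-4,-70,10],[-6,-110,10],[-8,-150,10],[-10,-180,10],[-10,-190,10]]' --rot '[[0,0,0],[0,0,0],[0,0,0],[0,0,0],[0,0,0],[0,0,0]]'

```text
time: 17.85
ee_pos: [0.5443, -0.0866, 0.2174]
eef_rot: [0.071, 0.703, -0.071, 0.704]
ft_force: [0.2, 0.1, -0.1]
grip_width: 0.0497
```

```bash
python3 look.py s25 240 140 190 110 4; python3 look.py t25 200 110 240 130 3 top
```

```text
17.9 [ 0.54454941 -0.08640436  0.21736371] [-0.45 -1.36 -0.49] [[0.003, 0.2, 0.98], [0.0, 0.98, -0.2], [-1.0, 0.001, 0.002]] 0.04990930922786968
17.95 [ 0.54484236 -0.08375643  0.21739357] [0.03 1.26 0.53] [[0.003, 0.198, 0.98], [0.001, 0.98, -0.198], [-1.0, 0.002, 0.002]] 0.04979860154372578
```

View pics/s25.png

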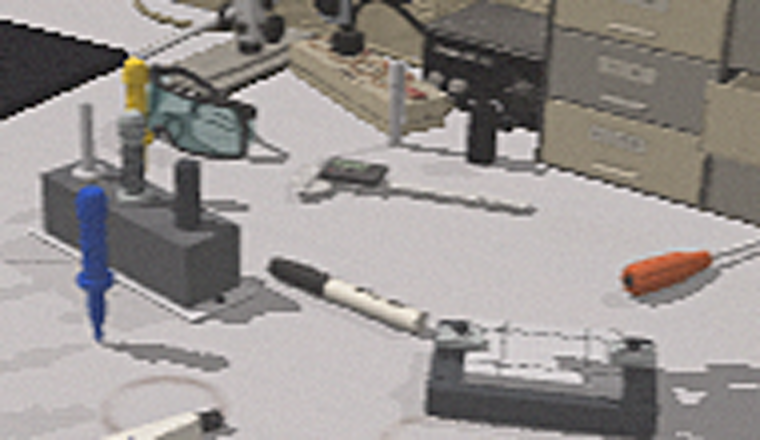

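View pics/t25.png

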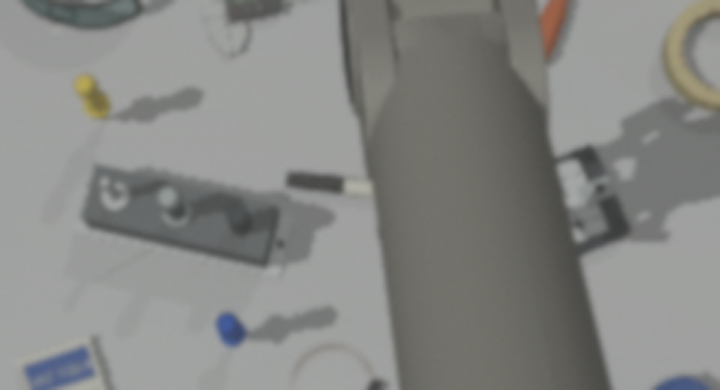

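```bash
python3 - <<'E'
from h import *
a=pickle.load(open("scene0.pkl","rb"))["pixels"];b=pickle.load(open("s25.pkl","rb"))["pixels"]
c=lambda i:cv2.resize(i[150:200,255:295],None,fx=9,fy=9,interpolation=cv2.INTER_CUBIC)
save("cmp",np.hstack([c(a),c(b)]))
E
```

```text
(no output)
```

View pics/cmp.png

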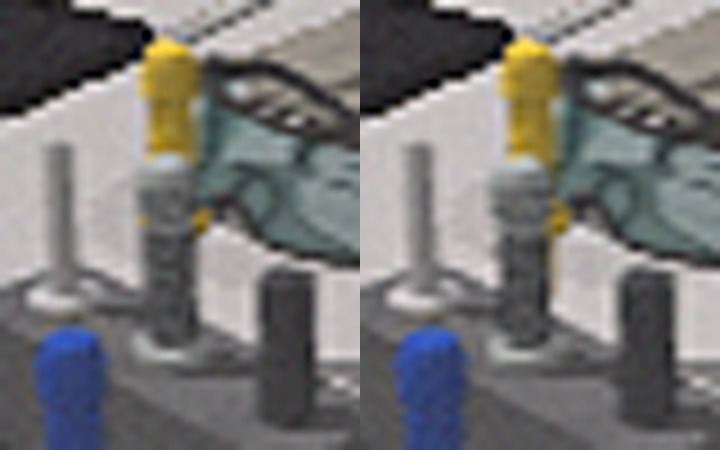

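The punch is back in its hole, upright, with the collar at the same height as before. The scriber, pin punch and both look-alikes haven't moved.

```bash
python3 -c "
from station import job
print(job.close_job())"
```

```text
the job is handed in; nothing more can be done
None
```

I took the steel automatic punch out of the middle hole, set its point on the scribed crossing, pressed straight down until it tripped, and stood it back in the same hole. I then handed the job in at about 18 s.

- **Trip:** the force at the point rose to about 11.5 N and then dropped at once to about 3 N, with the spindle in roughly 9 mm. That was the only time it was set off.
- **Position:** the last enlarged scene picture showed the tip within about 1 mm of the crossing. The two cameras disagreed by about 2–3 mm on where the crossing is, so I relied on comparing tip and crossing in the same picture. The arm blocked the top view, so it could not confirm this. During the press the tool drifted about 1 mm in x.
- **Punch in the stand:** compared with the start, it stands upright with its collar at the same height.
- **Other things:** the scriber, pin punch and both coloured look-alikes are where they were. I saw the marker only partly in the last pictures, and did not check the tin or glue tube one by one, though the arm never went near them.
- **Mismatch with the text:** both cameras showed the fingertips about 24 mm farther back than the tool-frame figures say. I set the grasp height from the pictures instead.

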